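# Clear, unbolt and hold the sprung mesh gate at its mark

### The job

Open the caged corner shelf for me: take the galvanized union off the mesh gate and stand it upright in the tray compartment that already has a union in it, and draw the gate's bolt fully back. Then raise the sprung gate until its pointer is level with the brass rider on the quadrant, and finish while still holding it steady right there, so that I can reach in with both hands. Leave the other fittings, and the rider, where they are.

Things in the scene. Friction and masses are not known exactly. Their poses are not given: they have to be found in the camera images.
- cage: Low fir box fixed to the bench. Origin on the bench under the middle of the mesh gate, z up, -x towards the robot. The gate is its square top (x, y from -110 to +110 mm), upper face at z = 105 mm. Right of it (y -113 to -195 mm) a fixed ledge, flush with the gate, carries the bolt. At its left side (y = 118 mm) an iron quadrant strap, radius 135 mm about the hinge line, stands up to z = 230 mm.
- cage_hinge (a point): Middle of the gate's hinge line, fixed on the cage at x = 115, y = 0, z = 96 mm of the cage frame; the hinge line runs along the cage's y, at the far side from the robot. Two coil-spring hinges pull the gate shut. A fir upstand 150 mm high stands 17 mm behind it and another at the right of the ledge's far half.
- gate (a joint): Angle of the gate in rad: 0 shut (level), growing as its front edge rises, stop at 0.98. Fir frame with chicken wire, 0.5 kg. Springs and weight close it: about 5 N upwards at the pull starts it, 7 to 14 N holds it at the marks. It does not stay open by itself; the bolt, when shot, locks it.
- gate_handle (a point): Middle of the white porcelain pull: a round bar 20 mm thick, 112 mm long, parallel to the hinge line, on two posts on the gate's front rail, its underside 35 mm above the rail. At gate angle a it is 0.210 cos a - 0.054 sin a in front of and 0.210 sin a + 0.054 cos a above the hinge line (m). The gripper may stay upright while the bar turns between its pads.
- gate_pointer (a point): Tip of the gate's galvanized pointer on its left side, 126 mm from the hinge line, moving just inside the quadrant strap.
- rider (a joint): Angle of the brass rider on the quadrant in rad, on the same scale as the gate angle: the gate is at the mark when gate equals rider (0.45 to 0.80). The rider is clamped and is not to be moved.
- rider_tip (a point): Tip of the brass rider's nib, 126 mm from the hinge line, in the pointer's plane: the pointer's tip meets this point when the gate is at the mark. The rider is a brass block with a thumbscrew, 22 mm long, on the outer edge of the quadrant strap.
- bolt (a joint): Travel of the sliding bolt in m: 0 shot (rod end 26 mm over the gate's strike plate), 0.036 fully drawn. It slides along the cage's -y (away from the gate) and grows that way; friction about 2 N, stays where left.
- bolt_knob (a point): Middle of the head of the bolt's upright iron knob, which moves with the bolt: 16 mm thick at the head, 10 mm at the neck; its top is 8 mm above this point and 41 mm above the ledge. This point is 33 mm above the ledge; the bolt's two keeps beside it along its travel are 17 mm high above the ledge.
- union_center (a point): Centre (half-way up) of the loose galvanized pipe union on the gate. It stands on end, 52 mm high; hexagonal nut at mid-height (17 to 36 mm up), 46 mm across flats, 53 mm across corners; round ends 37 mm in diameter. Flats face the point's own x axis and every 60 degrees from it. About 0.34 kg. This point is 131 mm above the bench at the start.
- tray: Fir sorting tray fixed to the bench, 166 mm in its own x, 284 mm in its own y; origin under its centre, z up. Floor 8 mm thick, walls 8 mm thick and 35 mm high. A divider at y = 0 makes two compartments, 150 mm (x) by 130 mm (y) inside, centred at y = -69 and +69 mm. One holds a union, the other a gate valve, both at x about +40 mm; the halves nearest the robot (x about -35 mm) are free.
- union2_center (a point): Centre of the loose union that already stands in one of the tray's compartments, the same kind as the one on the gate (52 mm high, 53 mm thick). It shows which compartment is for unions.
- valve_center (a point): Centre of the pipe body of a loose brass gate valve standing in the other compartment: 62 mm long, with an iron hand wheel 54 mm in diameter on top, 71 mm high in all; this point is 17 mm above the tray's floor.
- bushing: Loose iron hexagon bushing standing on the far part of the cage's ledge, 42 mm across flats, 25 mm high, origin at the centre of its underside. To be left alone.
- cross: Loose porcelain four-armed tap handle on the bench between the robot and the cage, 76 mm across, 24 mm high, origin at the centre of its underside. To be left alone.
Mind the look-alikes: they are no part of the job. What is shaped like the part that bears union_center but pink or red is not meant. Leave any pink look-alike of the part that bears union2_center alone.

How it is judged:
By the outcome, as a careful person would: the job done as asked, in the order asked, and still so for the second after the job is handed in, while the arm keeps its last pose, push and grip.
It also fails if it takes over 64 s, if anything falls off the work surface, if the arm or the gripper's body presses on something with over 40 N, if the wrist force passes 120 N, or if a joint passes its speed limit or range.

### The arm

A 6-joint arm with a two-finger parallel gripper is mounted at the origin on the work surface. World frame = base frame: x ahead of the robot, y to its left, z up, the work surface at z = 0. Lengths are in m, angles in rad, forces in N, time in s.
With the tool pointing down it reaches from about 0.325 to 0.875 m from the base axis. Payload 4.4 kg.
Tool frame: the origin (TCP) lies between the finger pads; the fingertips stand 19 mm ahead of it and the grasp point (between the pads) is the TCP; z points along the fingers, y is the direction in which the jaws open and shut (so a half turn about z gives the same grasp; the last joint's range is limited). The gripper opens to 85 mm and grips with 20 to 120 N. Pads are 22 mm wide; open, the fingers measure 114 mm over their backs; the gripper's body (76 mm by 85 mm) begins 54 mm behind the grasp point. The pads swing forward as they close: fully open they stand 13 mm farther back than shut.
Start: joints at [-1.444, 0.207, 1.542, -0, 1.393, -0.15], TCP at [0.157, -0.553, 0.25] pointing down, gripper open.
Joint ranges: [-2.73, 2.73], [-0.86, 2.22], [0.23, 2.46], [-1.11, 4.25], [0.08, 2.63], [-2.82, 2.82]. Speed limits (rad/s): [2.79, 2.79, 3.14, 3.14, 3.14, 3.14].

### API

Orientations are given as a unit quaternion [w, x, y, z].
In Python, from station import get_state, optics, workorder gives the robot as it stands. The module is installed in compiled form; this text tells all that it offers.
- The arm moves only by the tool apply_moves, never from a script. Its argument "targets" is one flat list of numbers, 4 for each row, row after row: the shift along the world's x, y, z in mm, then the turn about the world's z in units of 6 degrees (1.0 is 6 degrees). A call has 1 to 5 rows; each row shifts and turns the commanded pose from where the row before left it; what a row does not reach is not made up. A row lasts 1/12 s, in which the tool goes at most 41.7 mm and 7.16 degrees, less where a joint would pass 70% of its speed; a pose out of reach is approached as far as the arm can. A call is refused whole if a number of a shift passes 41.7 or a number of a turn 1, either way. A call with a gripper value outside its range is refused whole. "grip" is the finger opening in mm, from 0 to 85.4, set as the call begins (left out, the last holds). The fingers move at their own pace and stop on an object; the grip force is fixed at half the most. Time passes only in rows, so rows that do not move let the fingers close. It gives the time, the measured TCP pose, the force and the opening at its end, in the units of the state.
- get_state(): the state, without advancing time (a new reading comes with each control period).
- optics.grab_frame(name): name is "scene" or "top" or "wrist"; returns the picture (480x640x3 uint8, red, green, blue); there is no depth.
- optics.calibration(name): a dict with "fov_y" (degrees; the focal length in pixels is half the picture's height over the tangent of half this angle, whatever the lens; pixels are square), "cx", "cy" (the principal point, pixels), "k1" (the pictures are not rectified: a ray, as slopes to the right and down, at radius r is drawn at 1 + k1 r^2 times it, then the intrinsics apply), "R" (3x3) and "t" (3): a world point X has camera coordinates R X + t; the wrist camera has in their place "hand_eye" (4x4, takes a point from camera to tool coordinates, whose origin is the TCP and whose axes are the flange's). Camera axes: x right, y down, z forward; pixel columns grow to the right and rows downward; lengths in m; the calibration is good to about 2 mm. A picture is of the moment at which its call begins: read the wrist's pose just before it. calibration takes no time and is no camera call.
- workorder.job_done(): hands the job in, once; it reports no verdict.
The state is a dict: "time_s": time; "joints": joint angles; "joint_vel": joint speeds; "joint_efforts": joint torques, N m; "ee_pos": TCP position; "tcp_rot": TCP orientation; "contact_force": force on the tool from outside, world axes, zero at the start; "moment": the same for the moment, N m; "opening": finger opening in m.
Only numpy, scipy, OpenCV 4.12 (cv2) and the standard library are available. Lean on these libraries where they do the work, as an engineer would, in place of code of your own. Each camera call takes 0.05 s, during which the arm holds its last target.

## Working session

There is one attempt and no reset: what is moved stays moved. The work goes in short steps, Python scripts to look and compute and a tool call to move; the robot and the scene stay as the last step left them, time stands still between calls to the robot, and variables do not carry over. Pictures are saved under pics/ and viewed, and the job is handed in when it is done.

Besides the shell and the picture viewer there is one more tool, called after "Call:" as name(argument=value, ...), one argument or row to a line, values as JSON. apply_moves: Moves the arm, as the interface text tells. Its arguments: {"type":"object","properties":{"targets":{"type":"array","items":{"type":"number"}},"grip":{"type":"number"}},"required":["targets"]}

```bash
mkdir -p pics
python3 - <<'E'
from station import get_state, optics, workorder
import cv2
s=get_state(); print(s)
for n in ["scene","top","wrist"]:
    im=optics.grab_frame(n); cv2.imwrite(f"pics/{n}0.png",im[:,:,::-1]); print(n,optics.calibration(n))
E
```

```text
{'time_s': 0.0, 'joints': array([-1.44451604e+00,  2.07489934e-01,  1.54299469e+00,  2.72520953e-05,
        1.39350677e+00, -1.50469418e-01]), 'joint_vel': array([-0.00188131,  0.00152406,  0.00035919,  0.00015414,  0.00064612,
        0.00109737]), 'joint_efforts': array([-4.05395631e-04, -3.83036292e+01, -2.91598660e+01, -2.50864823e-04,
        1.05788244e-02,  7.07064402e-06]), 'ee_pos': array([ 0.15702774, -0.5523795 ,  0.2490667 ]), 'tcp_rot': array([-1.19912086e-03,  9.90441088e-01,  1.37931189e-01,  2.79141053e-05]), 'contact_force': array([ 1.0028042 , -0.61324027,  0.40314798]), 'moment': array([-0.04408459, -0.01121265, -0.00309702]), 'opening': 0.08521118368474864}
scene {'fov_y': 49.772870270456224, 'cx': 318.45726041109094, 'cy': 229.74180951750117, 'k1': -0.049554158767699065, 'R': array([[ 0.01112798,  0.9998193 , -0.0154121 ],
       [ 0.81478632, -0.01800121, -0.57948185],
       [-0.57965457, -0.00610911, -0.81483941]]), 't': array([-0.02778233, -0.42277412,  1.45000519])}
top {'fov_y': 57.16145896198897, 'cx': 312.32039267876013, 'cy': 243.1748010610297, 'k1': -0.08037677188172497, 'R': array([[-0.02915079, -0.99957238, -0.00229932],
       [-0.98690594,  0.02914632, -0.15864157],
       [ 0.15864075, -0.00235531, -0.98733356]]), 't': array([0.0122728 , 0.61490486, 0.74048336])}
wrist {'fov_y': 59.047745238638306, 'cx': 321.7945625070383, 'cy': 230.81319389193808, 'k1': -0.0016694204594891056, 'hand_eye': array([[-1.91764143e-05, -9.62749506e-01, -2.70394876e-01,
         6.91581845e-02],
       [ 9.99999696e-01,  1.92266367e-04, -7.55490492e-04,
         6.40925643e-04],
       [ 7.79335938e-04, -2.70394808e-01,  9.62749209e-01,
        -1.22911760e-01],
       [ 0.00000000e+00,  0.00000000e+00,  0.00000000e+00,
         1.00000000e+00]])}
```

View pics/scene0.png

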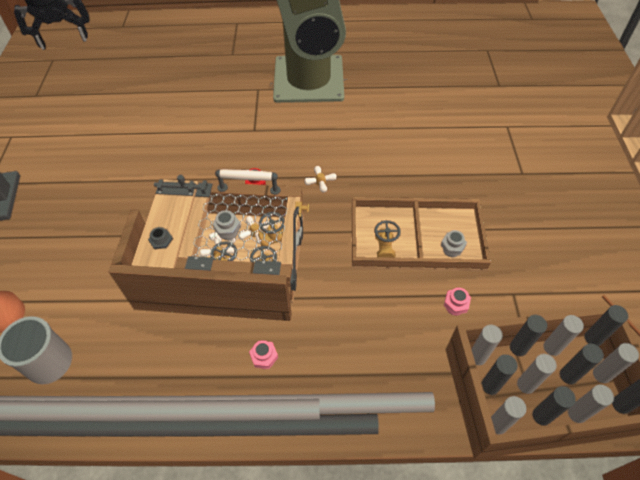

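View pics/top0.png

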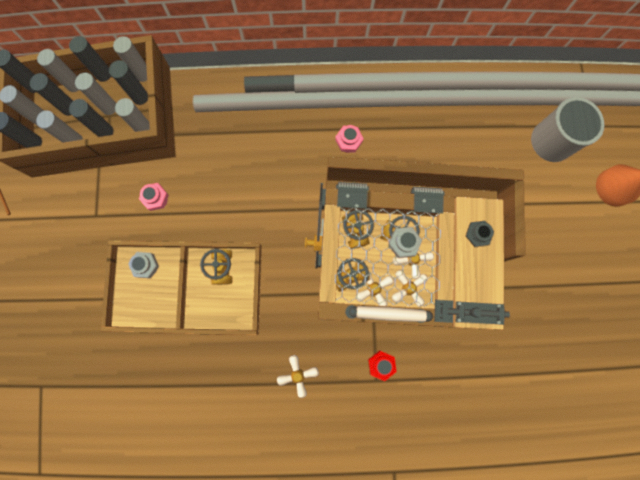

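View pics/wrist0.png

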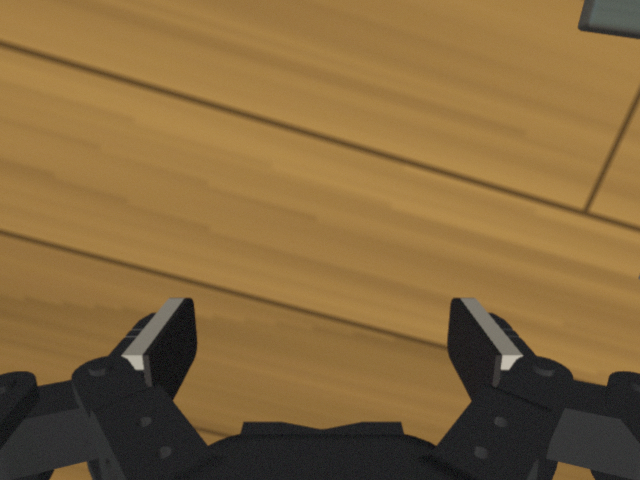

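```bash
cat > h.py <<'E'
import numpy as np, cv2
from station import get_state, optics, workorder
def K(c,h=480):
    f=h/2/np.tan(np.radians(c['fov_y']/2)); return f
def ray(c,u,v):
    f=K(c); d=np.array([(u-c['cx'])/f,(v-c['cy'])/f]); rd=np.hypot(*d); r=rd
    for _ in range(20): r=rd/(1+c['k1']*r*r)
    d=d*(r/rd if rd>0 else 1)
    return np.array([d[0],d[1],1.])
def RT(name,s=None):
    c=optics.calibration(name)
    if name!='wrist': return c,c['R'],c['t']
    s=s or get_state(); w,x,y,z=s['tcp_rot']
    from scipy.spatial.transform import Rotation as Ro
    Rt=Ro.from_quat([x,y,z,w]).as_matrix(); H=c['hand_eye']
    Rw=Rt@H[:3,:3]; p=Rt@H[:3,3]+s['ee_pos']
    return c,Rw.T,-Rw.T@p
def wray(name,u,v,s=None):
    c,R,t=RT(name,s); o=-R.T@t; d=R.T@ray(c,u,v); return o,d/np.linalg.norm(d)
def onz(name,u,v,z,s=None):
    o,d=wray(name,u,v,s); return o+d*(z-o[2])/d[2]
def onplane(name,u,v,p,n,s=None):
    o,d=wray(name,u,v,s); return o+d*(np.dot(np.asarray(p)-o,n)/np.dot(d,n))
def proj(name,X,s=None):
    c,R,t=RT(name,s); p=R@np.asarray(X,float)+t; a=p[:2]/p[2]; a=a*(1+c['k1']*(a@a)); f=K(c)
    return np.array([a[0]*f+c['cx'],a[1]*f+c['cy']])
def tri(obs):
    A=np.zeros((3,3));b=np.zeros(3)
    for n,u,v,*s in obs:
        o,d=wray(n,u,v,*s); P=np.eye(3)-np.outer(d,d); A+=P;b+=P@o
    x=np.linalg.solve(A,b)
    return x,[np.linalg.norm(np.cross(x-wray(n,u,v,*s)[0],wray(n,u,v,*s)[1])) for n,u,v,*s in obs]
E
python3 - <<'E'
import cv2
a=cv2.imread('pics/top0.png')[150:340,300:540]; cv2.imwrite('pics/topc.png',cv2.resize(a,None,fx=3.3,fy=3.1,interpolation=2))
a=cv2.imread('pics/scene0.png')[155:325,105:335]; cv2.imwrite('pics/scc.png',cv2.resize(a,None,fx=3.4,fy=3.4,interpolation=2))
a=cv2.imread('pics/top0.png')[230:340,95:270]; cv2.imwrite('pics/trc.png',cv2.resize(a,None,fx=4,fy=4,interpolation=2))
E
```

```text
(no output)
```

View pics/topc.png

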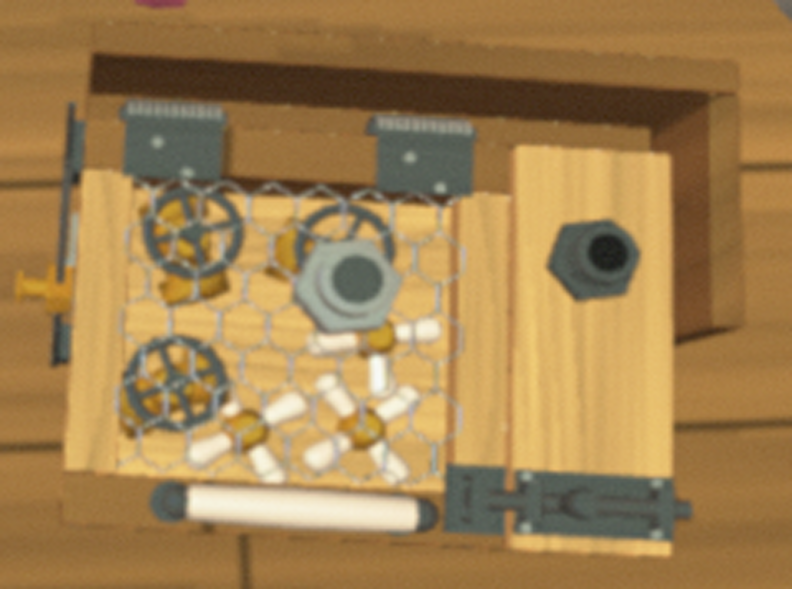

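View pics/scc.png

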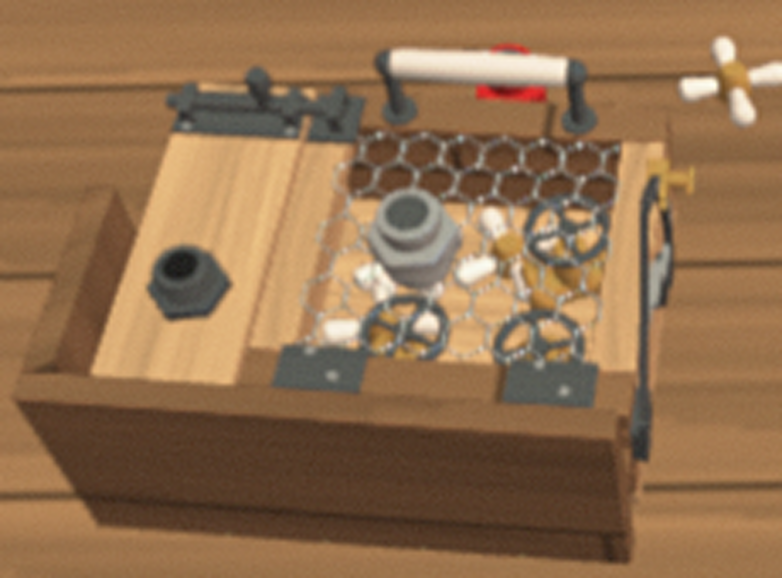

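View pics/trc.png

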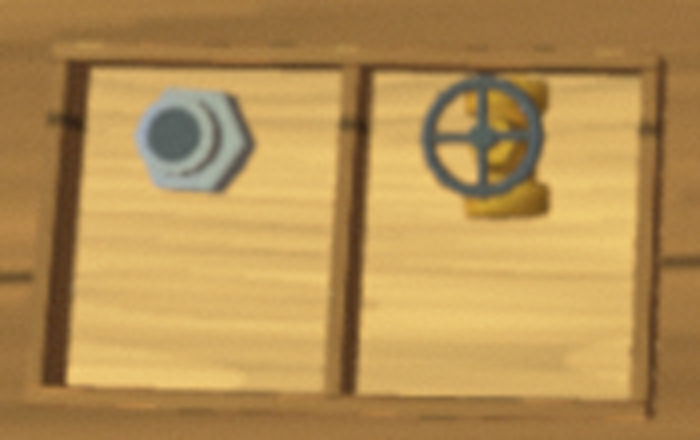

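Run:
```python
from h import *
def comp(im,m,box):
    x0,y0,x1,y1=box; mm=np.zeros_like(m); mm[y0:y1,x0:x1]=m[y0:y1,x0:x1]
    n,l,st,ce=cv2.connectedComponentsWithStats(mm.astype(np.uint8)); i=1+np.argmax(st[1:,4]); return l==i,st[i],ce[i]
bar={}
for n,box in [('top',(340,300,440,330)),('scene',(210,162,285,190))]:
    im=cv2.imread(f'pics/{n}0.png').astype(int); hsv=cv2.cvtColor(im.astype(np.uint8),cv2.COLOR_BGR2HSV)
    m=(hsv[...,1]<60)&(hsv[...,2]>150)
    c,st,ce=comp(im,m,box); print(n,st,ce)
    p=np.argwhere(c)[:,::-1]; 
    (cx,cy),(w,h),a=cv2.minAreaRect(p.astype(np.float32)); print(cx,cy,w,h,a)
    u=np.linalg.svd(p-p.mean(0),full_matrices=False)[2][0]; u*=np.sign(u[0]); q=(p-p.mean(0))@u
    e=[p.mean(0)+u*q.min(),p.mean(0)+u*q.max()]; 
    if n=='scene': e=e[::-1]
    bar[n]=e
    # gap
L=tri([('top',*bar['top'][0]),('scene',*bar['scene'][0])]);R=tri([('top',*bar['top'][1]),('scene',*bar['scene'][1])])
print(L,R,np.linalg.norm(L[0]-R[0]))
d=L[0]-R[0]; print('yaw',np.degrees(np.arctan2(-d[0],d[1])))
# tray corners in crop (floor/wall outer top z=.035)
for (u,v) in [(55,43),(662,55),(648,415),(40,395)]:
    print('tray',onz('top',95+u/4,230+v/4,.035))
# union2 via top
for (u,v) in [(182,136)]: print('u2',onz('top',95+174/4,230+134/4,.06))
# union top centre
t=('top',300+357/3.3,150+278/3.1); s=('scene',105+407/3.4,155+212/3.4)
print('union top',tri([t,s]),onz(*t,.157))
# ledge front right
print('ledge fr',onz('top',300+672/3.3,150+556/3.1,.105),'ledge front-left',onz('top',300+508/3.3,150+550/3.1,.105))
print('gate fl',onz('top',300+62/3.3,150+522/3.1,.105))
t=('top',300+575/3.3,150+500/3.1); s=('scene',105+258/3.4,155+75/3.4)
print('knob',tri([t,s]))
t=('top',300+14/3.3,150+285/3.1)
```

```text
top [356 308  71  14 616] [391.65097403 313.63311688]
391.1585388183594 313.54248046875 70.11229705810547 10.91279411315918 3.6913859844207764
scene [219 170  53  10 412] [245.80582524 174.15048544]
245.0331573486328 173.87017822265625 52.190921783447266 8.672207832336426 3.012787342071533
(array([ 0.49162018, -0.06998614,  0.15224433]), [np.float64(0.0008239047487854192), np.float64(0.0008239047487854094)]) (array([ 0.48093902, -0.17661629,  0.15205909]), [np.float64(0.0007484600267014771), np.float64(0.0007484600267014234)]) 0.10716395067627224
yaw -5.7202496244250085
tray [0.63302187 0.37284061 0.035     ]
tray [0.61899656 0.08885481 0.035     ]
tray [0.45740497 0.09709112 0.035     ]
tray [0.47156357 0.37377458 0.035     ]
u2 [0.58577298 0.30438834 0.06      ]
union top (array([ 0.59868084, -0.15389864,  0.1574321 ]), [np.float64(0.00032244363262733), np.float64(0.0003224436326273033)]) [ 0.59876613 -0.15432581  0.157     ]
ledge fr [ 0.45351873 -0.31539157  0.105     ] ledge front-left [ 0.4600752  -0.23248955  0.105     ]
gate fl [ 0.48212233 -0.01252527  0.105     ]
knob (array([ 0.48512003, -0.25488509,  0.14553843]), [np.float64(0.001334634913040898), np.float64(0.0013346349130408826)])
```

Call:
apply_moves(
  targets=[25,25,8,0,25,25,8,0,25,25,8,0,25,25,8,0,25,25,8,0],
)

```text
time_s: 0.57
ee_pos: [0.2828, -0.4266, 0.2902]
tcp_rot: [-0.0, 0.99, 0.138, -0.0]
contact_force: [0.6, -0.7, 0.4]
opening: 0.0856
```

Call:
apply_moves(
  targets=[25,25,5,0,25,25,5,0,25,25,0,0,25,25,0,0,25,25,0,0],
)

```text
time_s: 0.98
ee_pos: [0.408, -0.3016, 0.3003]
tcp_rot: [0.0, 0.99, 0.138, 0.0]
contact_force: [0.7, 0.1, -0.5]
opening: 0.0856
```

Call:
apply_moves(
  targets=[25,25,0,0,25,25,0,0,25,25,0,0,25,25,0,0,25,25,0,0],
)

```text
time_s: 1.4
ee_pos: [0.5329, -0.1765, 0.2999]
tcp_rot: [-0.0, 0.99, 0.138, -0.0]
contact_force: [0.8, -1.2, 0.5]
opening: 0.0859
```

Call:
apply_moves(
  targets=[0,0,0,0,0,0,0,0,0,0,0,0],
)

```text
time_s: 1.65
ee_pos: [0.5317, -0.1781, 0.2997]
tcp_rot: [-0.0, 0.99, 0.138, -0.001]
contact_force: [0.0, -0.8, -0.5]
opening: 0.0854
```

Run:
```python
from h import *
import pickle
s=get_state(); im=optics.grab_frame('wrist'); cv2.imwrite('pics/w1.png',im[:,:,::-1]); pickle.dump(s,open('pics/w1.pkl','wb')); print(s['time_s'],s['ee_pos'],s['tcp_rot'],s['joints'],s['contact_force'])
```

```text
1.65 [ 0.53173567 -0.17805671  0.2997319 ] [-1.10353108e-04  9.90395256e-01  1.38263418e-01 -6.72542688e-04] [-4.77136578e-01  1.42728520e-01  1.51340792e+00 -5.98943967e-04
  1.48668169e+00  8.16294817e-01] [ 0.00870845 -0.84454697 -0.48754924]
```

View pics/w1.png

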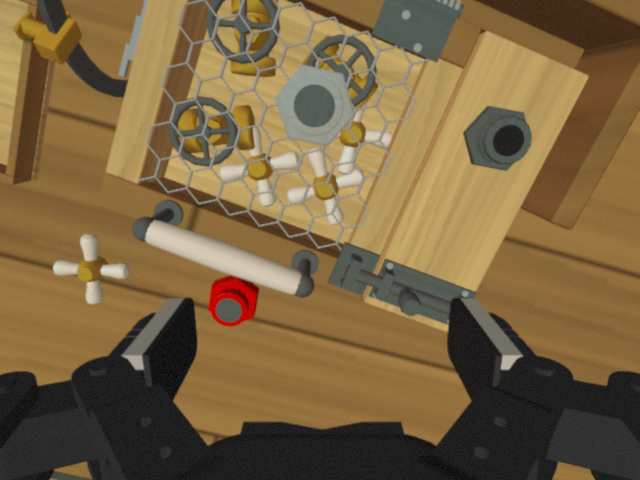

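Run:
```python
from h import *
import pickle
s=pickle.load(open('pics/w1.pkl','rb'))
a=cv2.imread('pics/w1.png'); 
cv2.imwrite('pics/w1u.png',cv2.resize(a[50:160,260:370],None,fx=5,fy=5,interpolation=2))
cv2.imwrite('pics/w1k.png',cv2.resize(a[230:330,320:480],None,fx=5,fy=5,interpolation=2))
cv2.imwrite('pics/w1r.png',cv2.resize(a[0:100,0:160],None,fx=5,fy=5,interpolation=2))
for n,uv,z in [('u',(315,104),.157),('knob',(409,300),.146)]: print(n,onz('wrist',*uv,z,s))
```

```text
u [ 0.6013987 -0.1543671  0.157    ]
knob [ 0.49127938 -0.25439383  0.146     ]
```

View pics/w1u.png

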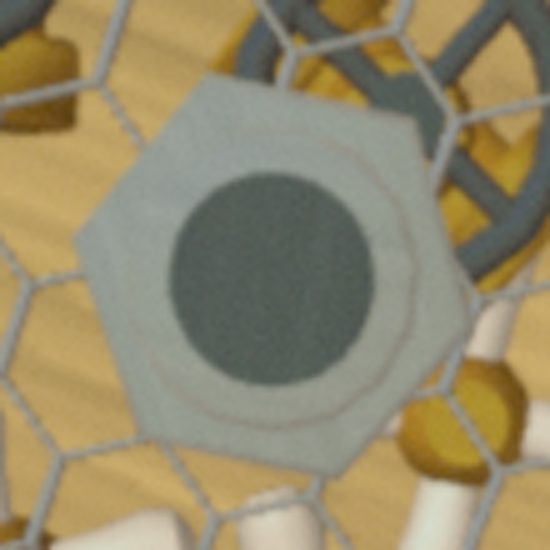

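View pics/w1k.png

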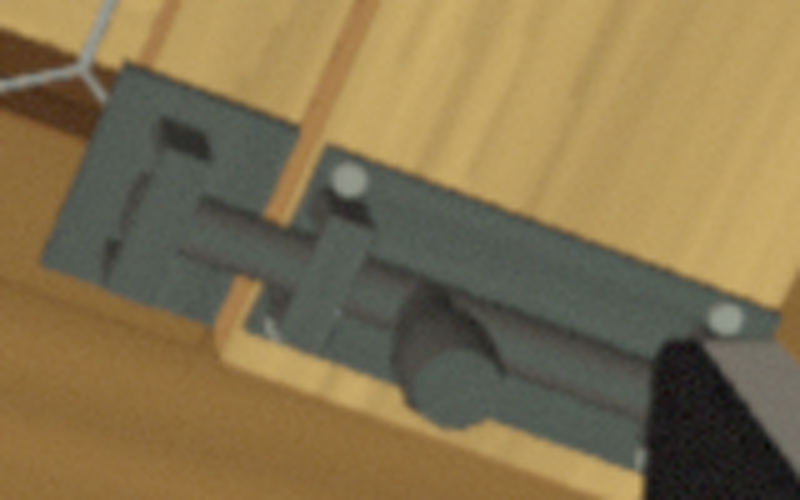

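View pics/w1r.png

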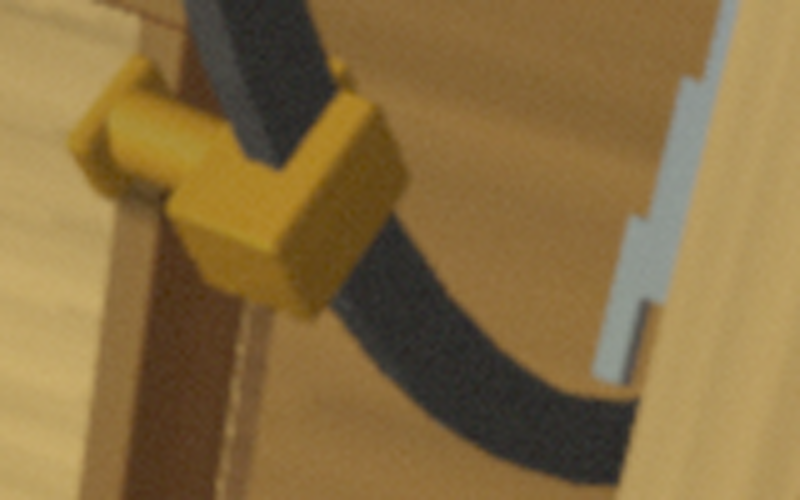

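Run:
```python
from h import *
import pickle
s=pickle.load(open('pics/w1.pkl','rb'))
V=np.array([onz('wrist',260+u/5,50+v/5,.141,s)[:2] for u,v in [(208,75),(415,120),(470,310),(335,475),(145,435),(75,240)]])
c=V.mean(0); print('hex c',c,'r',np.linalg.norm(V-c,axis=1),'flats along',[np.degrees(np.arctan2(*( (V[i]+V[i-1])/2-c)[::-1])).round(1) for i in range(6)])
print('bore',onz('wrist',260+272/5,50+278/5,.157,s))
k=onz('wrist',412,307.6,.146,s); print('knob',k)
psi=np.radians(-5.72); O=np.array([.5808,-.1328]); X=np.array([np.cos(psi),np.sin(psi)]);Y=np.array([-X[1],X[0]])
cage=lambda p:((p[:2]-O)@X,(p[:2]-O)@Y)
print('knob cage',cage(k),'u',cage(c))
# handle ends in wrist: dark caps
for uv in [(142,228),(305,285)]: print('handle',onz('wrist',*uv,.152,s),cage(onz('wrist',*uv,.152,s)))
for uv in [(347,142),]: pass
# gate/ledge split corner, ledge front edge
for n,uv in [('split front',(320+218/5,230+345/5)),('strike fl',(320+42/5,230+265/5)),('gate fl',(107,175)),('ledge far right?',(588,75))]:
    print(n,cage(onz('wrist',*uv,.105,s)))
# tray in wrist? 
print(proj('top',[*c,.157]),proj('top',[*k[:2],.146]),proj('scene',[*k[:2],.146]))
```

```text
hex c [ 0.60055089 -0.15427382] r [0.02562538 0.02593778 0.02528306 0.02582019 0.02583095 0.02573548] flats along [np.float64(65.0), np.float64(3.6), np.float64(-54.5), np.float64(-115.1), np.float64(-175.8), np.float64(125.2)]
bore [ 0.60041235 -0.1542688   0.157     ]
knob [ 0.48626853 -0.25839357  0.146     ]
knob cage (np.float64(-0.08154324195357293), np.float64(-0.1343898977537624)) u (np.float64(0.021792780587425387), np.float64(-0.019398382625794453))
handle [ 0.49425499 -0.06523122  0.152     ] (np.float64(-0.09284847525348994), np.float64(0.058606650544961975))
handle [ 0.48461869 -0.17983634  0.152     ] (np.float64(-0.09101443216395538), np.float64(-0.05638824945965262))
split front (np.float64(-0.10423300035335116), np.float64(-0.11067368859504415))
strike fl (np.float64(-0.10178147514510859), np.float64(-0.07875873880599764))
gate fl (np.float64(-0.08206938462057223), np.float64(0.1084037418981654))
ledge far right? (np.float64(0.112339024333669), np.float64(-0.1901951443506))
[408.07542755 238.54492554] [477.39467735 310.42471611] [179.70416373 177.50881756]
```

Call:
apply_moves(
  targets=[17,6,-15,0.8,17,6,-15,0.8,17,6,-20,0.8,17,6,-20,0.8,0,0,-20,0],
)

```text
time_s: 2.12
ee_pos: [0.6018, -0.1549, 0.2098]
tcp_rot: [0.0, 0.953, 0.302, 0.001]
contact_force: [0.1, -0.5, 0.4]
opening: 0.0856
```

Call:
apply_moves(
  targets=[0,0,-20,0,0,0,-20,0,0,0,-15,0,0,0,-10,0,0,0,0,0],
)

```text
time_s: 2.53
ee_pos: [0.5976, -0.1547, 0.1424]
tcp_rot: [-0.002, 0.954, 0.3, -0.002]
contact_force: [0.4, 0.9, 0.2]
opening: 0.0858
```

Run:
```python
from h import *
import pickle
s=get_state(); im=optics.grab_frame('wrist'); cv2.imwrite('pics/w2.png',im[:,:,::-1]); print(s['time_s'],s['ee_pos'],s['tcp_rot'],s['joints'],s['contact_force'])
```

```text
2.5333 [ 0.59760792 -0.15470627  0.14236394] [-0.00177064  0.95387599  0.30018729 -0.00224946] [-3.93323957e-01  4.00691942e-01  1.52605085e+00 -1.91147317e-04
  1.22057252e+00  5.67757909e-01] [0.3610163  0.88470391 0.15879633]
```

View pics/w2.png

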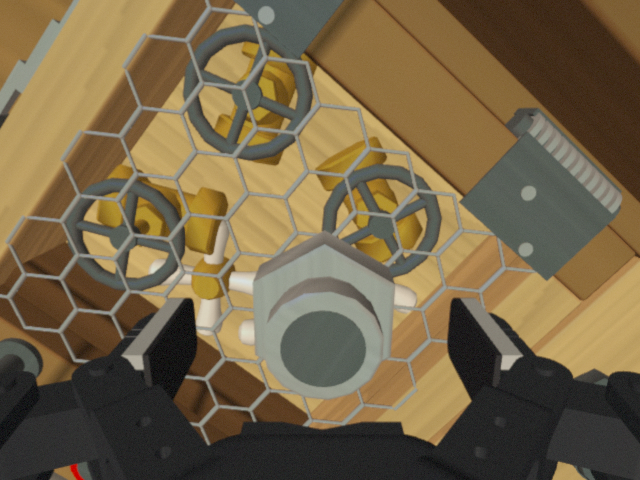

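Call:
apply_moves(
  targets=[0,0,-10,0,0,0,-6,0,0,0,0,0],
)

```text
time_s: 2.83
ee_pos: [0.5995, -0.1541, 0.1284]
tcp_rot: [-0.0, 0.954, 0.301, -0.001]
contact_force: [-0.8, -0.7, -0.5]
opening: 0.0854
```

Call:
apply_moves(
  targets=[0,0,0,0,0,0,0,0,0,0,0,0,0,0,0,0,0,0,0,0],
  grip=35,
)

```text
time_s: 3.25
ee_pos: [0.6004, -0.1541, 0.1302]
tcp_rot: [0.0, 0.954, 0.301, 0.0]
contact_force: [-1.4, 1.3, 3.2]
opening: 0.0454
```

Call:
apply_moves(
  targets=[0,0,0,0,0,0,0,0],
)

```text
time_s: 3.42
ee_pos: [0.6004, -0.1541, 0.1301]
tcp_rot: [0.0, 0.954, 0.301, 0.0]
contact_force: [-2.3, 1.1, 4.6]
opening: 0.0452
```

Call:
apply_moves(
  targets=[0,0,10,0,0,0,25,0,0,0,30,0,0,0,30,0,0,0,30,0],
)

```text
time_s: 3.83
ee_pos: [0.5993, -0.1539, 0.2544]
tcp_rot: [-0.001, 0.954, 0.301, -0.001]
contact_force: [0.8, -0.6, -2.8]
opening: 0.0453
```

Call:
apply_moves(
  targets=[0,5,25,0,-5,25,20,-0.5,-7,30,0,-0.6,-7,35,0,-0.6,-7,35,0,-0.6],
)

```text
time_s: 4.25
ee_pos: [0.5735, -0.0234, 0.2992]
tcp_rot: [-0.0, 0.983, 0.182, -0.0]
contact_force: [-0.3, -0.2, -3.2]
opening: 0.0447
```

Call:
apply_moves(
  targets=[-7,35,0,-0.6,-7,35,0,-0.6,-7,35,0,-0.6,-7,35,0,-0.6,-7,35,0,-0.6],
)

```text
time_s: 4.67
ee_pos: [0.538, 0.1523, 0.2986]
tcp_rot: [0.0, 1.0, 0.027, -0.001]
contact_force: [0.3, -0.2, -3.4]
opening: 0.0449
```

Call:
apply_moves(
  targets=[-7,35,-10,-0.6,-7,35,-20,-0.4,-7,30,-20,0,-4,20,-20,0,0,0,-20,0],
)

```text
time_s: 5.08
ee_pos: [0.5121, 0.2749, 0.2078]
tcp_rot: [-0.001, 1.0, -0.022, -0.001]
contact_force: [0.5, -0.3, -3.7]
opening: 0.045
```

Call:
apply_moves(
  targets=[0,0,0,0,0,0,0,0],
)

```text
time_s: 5.25
ee_pos: [0.5126, 0.2704, 0.2073]
tcp_rot: [0.001, 1.0, -0.024, -0.002]
contact_force: [0.9, -0.1, -1.7]
opening: 0.0451
```

Run:
```python
from h import *
import pickle
s=get_state(); im=optics.grab_frame('wrist'); cv2.imwrite('pics/w3.png',im[:,:,::-1]); pickle.dump(s,open('pics/w3.pkl','wb')); print(s['time_s'],s['ee_pos'],s['tcp_rot'],s['joints'],s['contact_force'],s['opening'])
im=optics.grab_frame('top'); cv2.imwrite('pics/t3.png',im[:,:,::-1])
```

```text
5.25 [0.51258504 0.27038886 0.20726787] [ 0.00113398  0.99971791 -0.02361467 -0.00227022] [ 3.36380754e-01  2.56827523e-01  1.57208906e+00 -5.40321111e-04
  1.31772443e+00  1.95454756e+00] [ 0.87146175 -0.05358156 -1.74387445] 0.045053096832856784
```

View pics/w3.png

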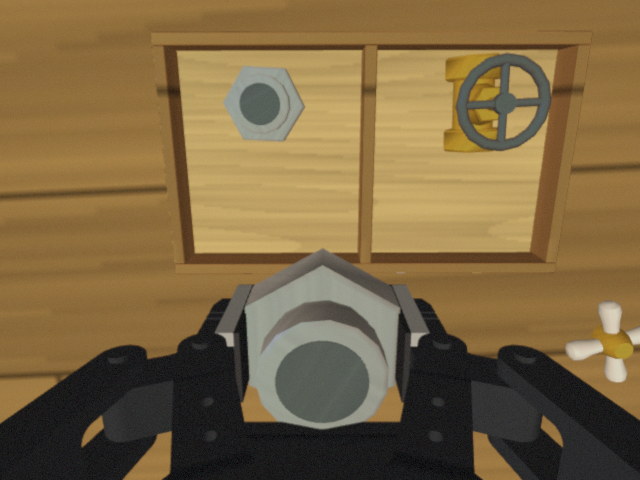

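View pics/t3.png

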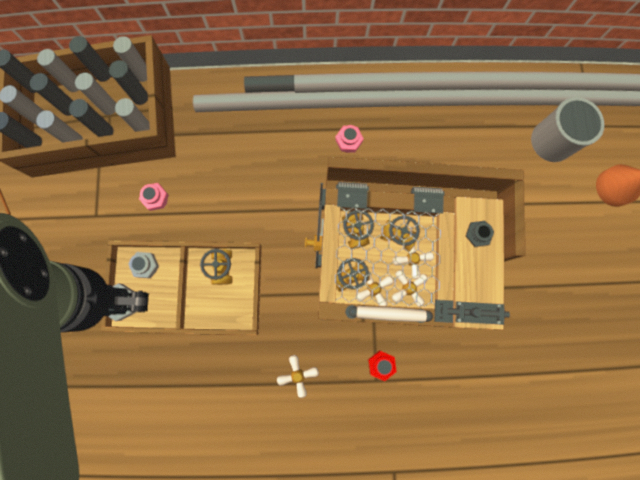

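Run:
```python
from h import *
import pickle
s=pickle.load(open('pics/w3.pkl','rb'))
P=[onz('wrist',u,v,.035,s)[:2] for u,v in [(152,34),(591,32),(555,272),(175,272)]]
print(np.round(P,4)); print('c',np.mean(P,0), 'dims',[np.linalg.norm(P[i]-P[i-1]).round(4) for i in range(4)])
d=P[0]-P[1]; e=P[3]-P[2]; print(np.degrees(np.arctan2(-d[0],d[1])),np.degrees(np.arctan2(-e[0],e[1])))
print('u2',onz('wrist',260,104,.06,s), 'div near',onz('wrist',364,267,.035,s),'div far',onz('wrist',370,43,.035,s))
t3=[(108,242),(260,244)]
print([onz('top',*p,.035) for p in t3])
```

```text
[[0.6339 0.3727]
 [0.622  0.0923]
 [0.4579 0.0983]
 [0.4715 0.3811]]
c [0.54632944 0.23610855] dims [np.float64(0.1626), np.float64(0.2806), np.float64(0.1641), np.float64(0.2831)]
-2.4431997733275708 -2.746052565615349
u2 [0.5874471  0.30404522 0.06      ] div near [0.46874037 0.24052697 0.035     ] div far [0.62203492 0.23361624 0.035     ]
[array([0.63070304, 0.37418168, 0.035     ]), array([0.61856106, 0.08977494, 0.035     ])]
```

Call:
apply_moves(
  targets=[1,20,-10,0,0,15,-30,0,0,0,-35,0,0,0,-35,0,0,0,-30,0],
)

```text
time_s: 5.77
ee_pos: [0.5168, 0.3057, 0.0697]
tcp_rot: [-0.001, 1.0, -0.024, 0.002]
contact_force: [-0.8, 0.1, -4.4]
opening: 0.0449
```

Call:
apply_moves(
  targets=[0,0,-20,0,0,0,-5,0,0,0,0,0,0,0,0,0],
)

```text
time_s: 6.1
ee_pos: [0.5173, 0.3061, 0.0465]
tcp_rot: [-0.001, 1.0, -0.024, 0.002]
contact_force: [0.7, 0.4, -2.4]
opening: 0.0447
```

Call:
apply_moves(
  targets=[-2,0,-6,0,0,0,-4,0,0,0,0,0,0,0,0,0],
)

```text
time_s: 6.43
ee_pos: [0.5133, 0.306, 0.0348]
tcp_rot: [-0.0, 1.0, -0.024, 0.0]
contact_force: [0.1, -1.0, -3.0]
opening: 0.0451
```

Call:
apply_moves(
  targets=[0,0,-2,0,0,0,0,0],
)

```text
time_s: 6.6
ee_pos: [0.5138, 0.3062, 0.0336]
tcp_rot: [-0.0, 1.0, -0.024, 0.001]
contact_force: [-0.5, -1.4, 3.9]
opening: 0.045
```

Call:
apply_moves(
  targets=[0,0,0,0,0,0,0,0,0,0,0,0],
  grip=64,
)

```text
time_s: 6.85
ee_pos: [0.5136, 0.3061, 0.0327]
tcp_rot: [-0.0, 1.0, -0.024, 0.001]
contact_force: [-0.1, -0.5, 0.5]
opening: 0.0639
```

Call:
apply_moves(
  targets=[0,0,10,0,0,0,20,0,0,0,30,0,0,0,35,0,0,0,35,0],
)

```text
time_s: 7.27
ee_pos: [0.5125, 0.3056, 0.1636]
tcp_rot: [0.0, 1.0, -0.024, -0.001]
contact_force: [0.3, -0.5, -0.0]
opening: 0.0642
```

Call:
apply_moves(
  targets=[0,0,35,0,0,0,35,0,0,0,30,0,0,0,0,0],
)

```text
time_s: 7.6
ee_pos: [0.5171, 0.3076, 0.2723]
tcp_rot: [-0.003, 1.0, -0.024, 0.008]
contact_force: [0.8, -0.2, 2.0]
opening: 0.064
```

Run:
```python
from h import *
import pickle
s=get_state(); im=optics.grab_frame('wrist'); cv2.imwrite('pics/w4.png',im[:,:,::-1]); print(s['time_s'],s['ee_pos'],s['tcp_rot'],s['joints'],s['contact_force'],s['opening'])
```

```text
7.6 [0.51705059 0.30762965 0.27226534] [-0.00338509  0.99968099 -0.02384789  0.00759796] [3.92924838e-01 2.36435692e-01 1.45969936e+00 3.95140533e-05
 1.42882162e+00 2.01141786e+00] [ 0.83782511 -0.18328833  2.03438595] 0.06396332496047943
```

View pics/w4.png

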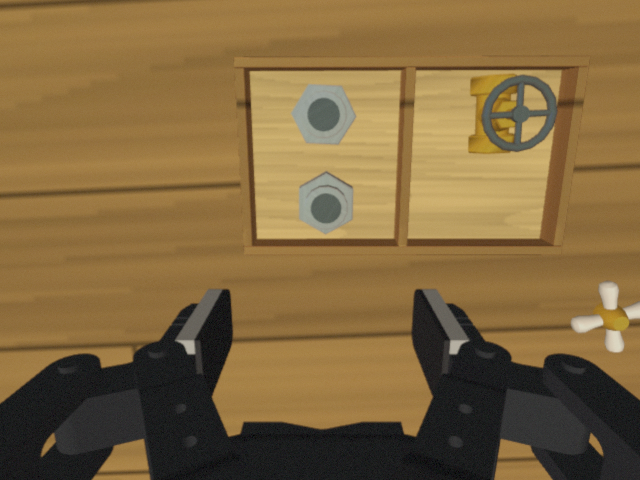

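Call:
apply_moves(
  targets=[-4,-20,5,0,-5,-35,5,0,-5,-38,5,0,-5,-38,0,0,-5,-38,0,0],
)

```text
time_s: 8.07
ee_pos: [0.4879, 0.1355, 0.2764]
tcp_rot: [0.0, 1.0, -0.023, -0.001]
contact_force: [0.3, -0.2, 0.2]
opening: 0.064
```

Call:
apply_moves(
  targets=[-5,-38,0,-0.5,-5,-38,0,0,-5,-38,0,0,-5,-38,0,0,-5,-38,0,0],
)

```text
time_s: 8.48
ee_pos: [0.4626, -0.0545, 0.2762]
tcp_rot: [-0.0, 0.999, -0.05, -0.001]
contact_force: [0.7, -0.2, 0.5]
opening: 0.0638
```

Call:
apply_moves(
  targets=[-5,-38,0,0,-5,-38,0,0,-5,-38,0,0,-5,-38,0,0,-3,-36,0,0],
)

```text
time_s: 8.9
ee_pos: [0.4396, -0.2426, 0.2761]
tcp_rot: [-0.001, 0.999, -0.05, -0.001]
contact_force: [1.2, 0.3, 0.4]
opening: 0.0642
```

Call:
apply_moves(
  targets=[0,0,-30,0,0,0,-15,0,0,0,0,0,0,0,0,0],
  grip=44,
)

```text
time_s: 9.23
ee_pos: [0.4399, -0.2403, 0.2305]
tcp_rot: [-0.001, 0.999, -0.05, -0.002]
contact_force: [1.4, 0.1, 0.7]
opening: 0.0441
```

Run:
```python
from h import *
import pickle
s=get_state(); im=optics.grab_frame('wrist'); cv2.imwrite('pics/w5.png',im[:,:,::-1]); pickle.dump(s,open('pics/w5.pkl','wb')); print(s['time_s'],s['ee_pos'],s['tcp_rot'],s['joints'],s['contact_force'],s['opening'])
```

```text
9.2333 [ 0.43987981 -0.24032696  0.23047399] [-0.00135461  0.99873429 -0.05024499 -0.00185081] [-6.72888825e-01  6.98569416e-02  1.73869444e+00  4.33366281e-05
  1.33762823e+00  9.98429976e-01] [1.41720532 0.10373165 0.73256385] 0.04407328441354514
```

View pics/w5.png

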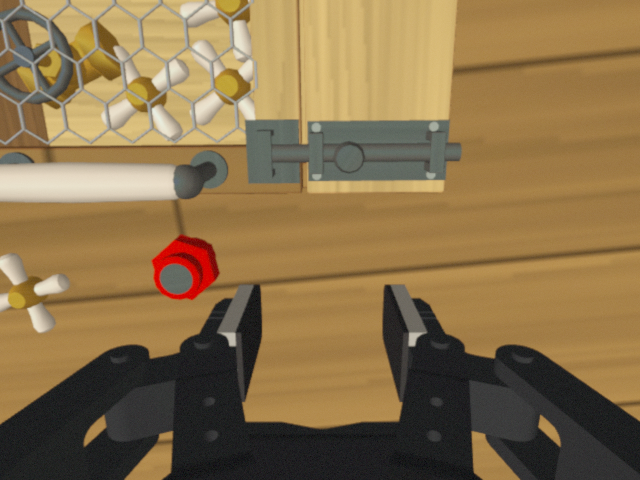

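Run:
```python
from h import *
import pickle
s=pickle.load(open('pics/w5.pkl','rb'))
psi=np.radians(-5.72); O=np.array([.5808,-.1328]); X=np.array([np.cos(psi),np.sin(psi)]);Y=np.array([-X[1],X[0]])
cage=lambda p:(((p[:2]-O)@X).round(4),((p[:2]-O)@Y).round(4))
for n,uv,z in [('knob',(350,157),.146),('barend',(188,181),.15),('ledge fr',(444,193),.105),('ledge r far',(457,20),.105),('split',(303,190),.105),('keepL',(316,150),.122),('keepR',(437,150),.122),('rod end',(461,152),.112)]:
    p=onz('wrist',*uv,z,s); print(n,p.round(4),cage(p))
a=onz('wrist',*(444,193),.105,s);b=onz('wrist',*(455,80),.105,s); d=b-a; print(np.degrees(np.arctan2(d[1],d[0])))
```

```text
knob [ 0.4862 -0.2587  0.146 ] (np.float64(-0.0816), np.float64(-0.1347))
barend [ 0.483  -0.1798  0.15  ] (np.float64(-0.0926), np.float64(-0.0565))
ledge fr [ 0.4549 -0.3146  0.105 ] (np.float64(-0.1071), np.float64(-0.1934))
ledge r far [ 0.548  -0.3235  0.105 ] (np.float64(-0.0136), np.float64(-0.193))
split [ 0.4651 -0.2315  0.105 ] (np.float64(-0.1053), np.float64(-0.1098))
keepL [ 0.489  -0.2421  0.122 ] (np.float64(-0.0804), np.float64(-0.1179))
keepR [ 0.4825 -0.3068  0.122 ] (np.float64(-0.0804), np.float64(-0.1829))
rod end [ 0.4789 -0.3227  0.112 ] (np.float64(-0.0824), np.float64(-0.1991))
-6.7401341166043265
```

Call:
apply_moves(
  targets=[23,-9,-10,0,23,-9,-20,0,0,0,-25,0,0,0,-15,0,0,0,-5,0],
)

```text
time_s: 9.7
ee_pos: [0.4868, -0.2579, 0.1556]
tcp_rot: [-0.001, 0.999, -0.049, -0.001]
contact_force: [-0.8, 0.6, -0.0]
opening: 0.044
```

Call:
apply_moves(
  targets=[0,0,0,0,0,0,0,0],
)

```text
time_s: 9.87
ee_pos: [0.4879, -0.2593, 0.1587]
tcp_rot: [0.001, 0.999, -0.05, 0.001]
contact_force: [0.8, 0.9, -0.3]
opening: 0.0442
```

Call:
apply_moves(
  targets=[-1,0,-9,0,0,0,0,0],
)

```text
time_s: 10.03
ee_pos: [0.4861, -0.2591, 0.1486]
tcp_rot: [0.0, 0.999, -0.05, 0.0]
contact_force: [-1.7, -0.2, -0.6]
opening: 0.0444
```

Call:
apply_moves(
  targets=[0,0,0,0,0,0,0,0,0,0,0,0,0,0,0,0,0,0,0,0],
  grip=8,
)

```text
time_s: 10.45
ee_pos: [0.4863, -0.2592, 0.1491]
tcp_rot: [0.0, 0.999, -0.05, 0.0]
contact_force: [-1.9, 1.1, 4.3]
opening: 0.0125
```

Run:
```python
from h import *
import pickle
s=get_state(); im=optics.grab_frame('wrist'); cv2.imwrite('pics/w6.png',im[:,:,::-1]); print(s['time_s'],s['ee_pos'],s['tcp_rot'],s['contact_force'],s['opening'])
```

```text
10.45 [ 0.48634885 -0.2592186   0.14905944] [ 1.37252896e-04  9.98745292e-01 -5.00771824e-02  3.15175155e-04] [-1.93240479  1.12420587  4.30616445] 0.012453603236488609
```

View pics/w6.png

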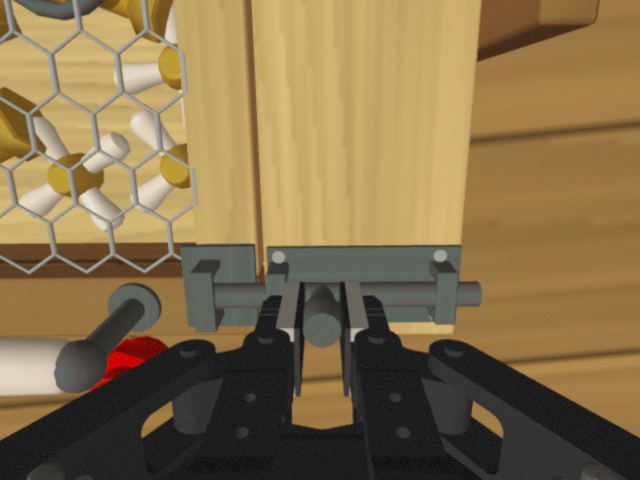

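Call:
apply_moves(
  targets=[-0.5,-5,0,0,-0.7,-7,0,0,-0.7,-7,0,0,-0.7,-7,0,0,0,0,0,0],
)

```text
time_s: 10.92
ee_pos: [0.4838, -0.2866, 0.1491]
tcp_rot: [0.001, 0.999, -0.05, 0.001]
contact_force: [-1.6, -1.1, 4.6]
opening: 0.0127
```

Call:
apply_moves(
  targets=[-0.4,-4,0,0,-0.3,-3,0,0,-0.2,-2,0,0,0,0,0,0],
)

```text
time_s: 11.25
ee_pos: [0.4833, -0.2916, 0.149]
tcp_rot: [-0.003, 0.999, -0.05, 0.0]
contact_force: [-0.1, 9.1, 9.3]
opening: 0.0126
```

Call:
apply_moves(
  targets=[-0.2,-2,0,0,0,0,0,0,0,0,0,0],
)

```text
time_s: 11.5
ee_pos: [0.4833, -0.2918, 0.149]
tcp_rot: [-0.004, 0.999, -0.05, 0.0]
contact_force: [0.5, 12.7, 11.0]
opening: 0.0126
```

Run:
```python
from h import *
import pickle
s=get_state(); im=optics.grab_frame('wrist'); cv2.imwrite('pics/w7.png',im[:,:,::-1]); pickle.dump(s,open('pics/w7.pkl','wb'));print(s['time_s'],s['ee_pos'],s['tcp_rot'],s['contact_force'],s['opening'])
```

```text
11.5 [ 0.48330207 -0.29175462  0.14897759] [-4.19655835e-03  9.98743805e-01 -4.99311074e-02  2.93791605e-04] [ 0.51028991 12.74934104 11.01081339] 0.012649099492960066
```

View pics/w7.png

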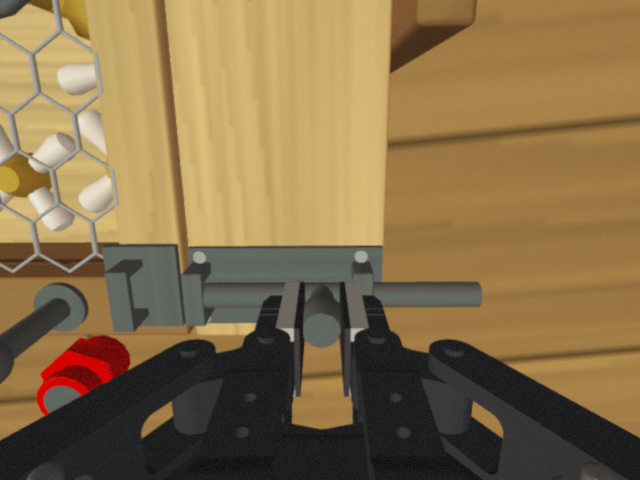

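Call:
apply_moves(
  targets=[0.4,4,0,0,0,0,0,0],
)

```text
time_s: 11.72
ee_pos: [0.4834, -0.2912, 0.149]
tcp_rot: [-0.0, 0.999, -0.05, 0.0]
contact_force: [-1.4, 1.9, 5.3]
opening: 0.0126
```

Call:
apply_moves(
  targets=[0,0,0,0,0,0,0,0,0,0,20,0,0,0,30,0,-10,0,20,0],
  grip=30,
)

```text
time_s: 12.13
ee_pos: [0.4739, -0.2925, 0.2194]
tcp_rot: [0.0, 0.999, -0.05, 0.001]
contact_force: [0.6, -0.3, 0.8]
opening: 0.0301
```

Call:
apply_moves(
  targets=[-25,12,10,0,-10,0,0,0,0,0,0,0,0,0,0,0],
)

```text
time_s: 12.47
ee_pos: [0.4373, -0.2801, 0.2273]
tcp_rot: [-0.0, 0.999, -0.051, -0.0]
contact_force: [0.0, 0.8, -1.3]
opening: 0.03
```

Run:
```python
from h import *
import pickle
s=get_state(); im=optics.grab_frame('wrist'); cv2.imwrite('pics/w8.png',im[:,:,::-1]); pickle.dump(s,open('pics/w8.pkl','wb'));print(s['time_s'],s['ee_pos'],s['tcp_rot'],s['contact_force'],s['opening'])
```

```text
12.4667 [ 0.43733597 -0.28007423  0.22726871] [-3.33191272e-04  9.98720624e-01 -5.05662343e-02 -2.45331973e-04] [ 0.03382658  0.79184814 -1.25066889] 0.030028029614562704
```

View pics/w8.png

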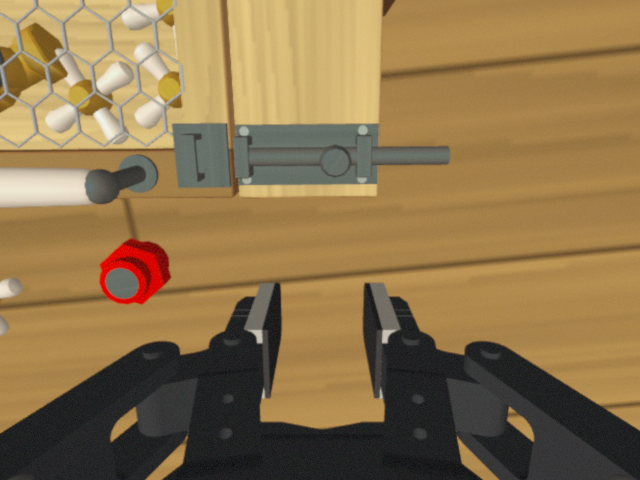

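Run:
```python
from h import *
import pickle
psi=np.radians(-5.72); O=np.array([.5808,-.1328]); X=np.array([np.cos(psi),np.sin(psi)]);Y=np.array([-X[1],X[0]])
cage=lambda p:(((p[:2]-O)@X).round(4),((p[:2]-O)@Y).round(4))
s=pickle.load(open('pics/w8.pkl','rb'))
for n,uv,z in [('knob',(335,161),.146),('ledge fr',(377,196),.105),('keepR lft',(357,155),.122),('keepR rt',(371,155),.122),('keepL',(243,155),.122),('rod end',(449,155),.112),('rod inner',(248,157),.112)]:
    p=onz('wrist',*uv,z,s); print(n,p.round(4),cage(p))
s=pickle.load(open('pics/w5.pkl','rb')); print('old rod end',cage(onz('wrist',461,152,.112,s)), cage(onz('wrist',350,157,.146,s)))
cv2.imwrite('pics/w8c.png',cv2.resize(cv2.imread('pics/w8.png')[110:210,160:320+150],None,fx=2.5,fy=2.5,interpolation=2))
```

```text
knob [ 0.483  -0.2912  0.146 ] (np.float64(-0.0815), np.float64(-0.1674))
ledge fr [ 0.4555 -0.3146  0.105 ] (np.float64(-0.1065), np.float64(-0.1934))
keepR lft [ 0.4823 -0.3036  0.122 ] (np.float64(-0.081), np.float64(-0.1798))
keepR rt [ 0.4815 -0.311   0.122 ] (np.float64(-0.081), np.float64(-0.1872))
keepL [ 0.4884 -0.2432  0.122 ] (np.float64(-0.0809), np.float64(-0.1191))
rod end [ 0.4761 -0.3552  0.112 ] (np.float64(-0.0821), np.float64(-0.2317))
rod inner [ 0.4862 -0.2439  0.112 ] (np.float64(-0.083), np.float64(-0.1199))
old rod end (np.float64(-0.0824), np.float64(-0.1991)) (np.float64(-0.0816), np.float64(-0.1347))
```

View pics/w8c.png

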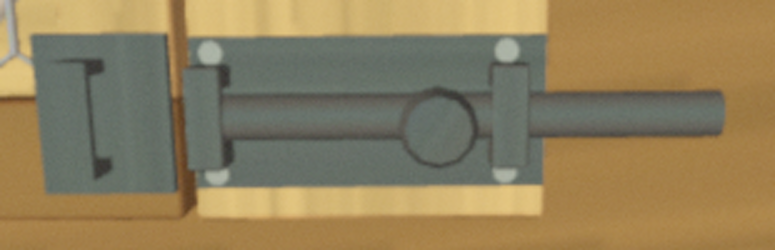

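Call:
apply_moves(
  targets=[23,-6,-10,0,23,-5,-20,0,0,0,-20,0,0,0,-12,0,0,0,0,0],
)

```text
time_s: 12.93
ee_pos: [0.4818, -0.2891, 0.1612]
tcp_rot: [-0.003, 0.999, -0.05, -0.004]
contact_force: [-0.5, 0.1, 0.2]
opening: 0.0297
```

Call:
apply_moves(
  targets=[0,0,-8,0,0,0,0,0,0,0,0,0],
)

```text
time_s: 13.18
ee_pos: [0.4838, -0.2913, 0.1586]
tcp_rot: [0.0, 0.999, -0.05, 0.0]
contact_force: [0.5, -0.5, 0.8]
opening: 0.0302
```

Call:
apply_moves(
  targets=[0,0,0,0,0,0,0,0,0,0,0,0,0,0,0,0],
  grip=5,
)

```text
time_s: 13.52
ee_pos: [0.4843, -0.2915, 0.1597]
tcp_rot: [0.001, 0.999, -0.05, 0.001]
contact_force: [-0.9, 2.0, 4.9]
opening: 0.0106
```

Call:
apply_moves(
  targets=[-0.2,-2,0,0,-0.2,-2,0,0,-0.2,-2,0,0,0,0,0,0],
)

```text
time_s: 13.85
ee_pos: [0.4842, -0.2921, 0.1595]
tcp_rot: [-0.005, 0.999, -0.05, 0.0]
contact_force: [0.3, 16.0, 12.5]
opening: 0.0104
```

Run:
```python
from h import *
import pickle
s=get_state(); im=optics.grab_frame('wrist'); cv2.imwrite('pics/w9.png',im[:,:,::-1]); print(s['time_s'],s['ee_pos'],s['tcp_rot'],s['contact_force'],s['opening'])
```

```text
13.85 [ 0.48420244 -0.29212855  0.1595489 ] [-5.32934650e-03  9.98726818e-01 -5.01608868e-02  4.75945012e-04] [ 0.31614891 15.98467528 12.51397185] 0.01044958018790493
```

View pics/w9.png

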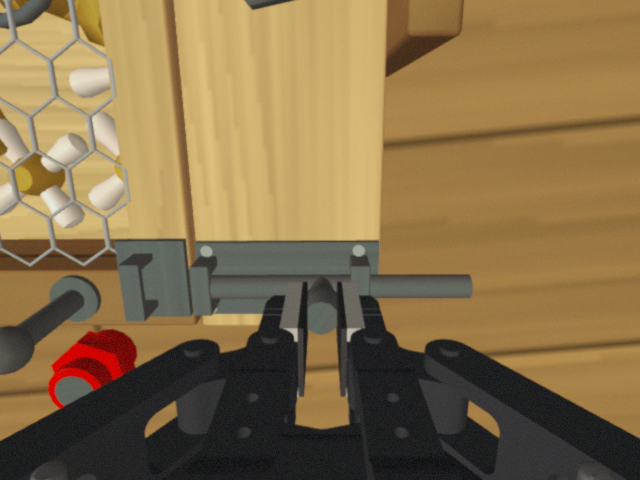

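Run:
```python
from h import *
s=get_state()
w,x,y,z=s['tcp_rot']
from scipy.spatial.transform import Rotation as Ro
R=Ro.from_quat([x,y,z,w]).as_matrix()
for p in [(.011,.005,.019),(.011,-.005,.019),(-.011,.005,.019),(.011,.005,-.005),(.011,.005,.030),(.011,.005,.040)]:
    X=R@np.array(p)+s['ee_pos']; print(p,X.round(4),proj('wrist',X,s).round(1))
print(proj('wrist',[.4823,-.3036,.122],s))
im=optics.grab_frame('scene'); cv2.imwrite('pics/s9.png',cv2.resize(im[130:260,90:330,::-1],None,fx=3.3,fy=3.3,interpolation=2))
```

```text
(0.011, 0.005, 0.019) [ 0.4947 -0.298   0.1405] [335.  280.2]
(0.011, -0.005, 0.019) [ 0.4957 -0.288   0.1406] [307.2 280.2]
(-0.011, 0.005, 0.019) [ 0.4728 -0.2958  0.1405] [334.5 335. ]
(0.011, 0.005, -0.005) [ 0.4946 -0.2982  0.1645] [337.3 310.3]
(0.011, 0.005, 0.03) [ 0.4947 -0.2978  0.1295] [334.1 269.2]
(0.011, 0.005, 0.04) [ 0.4947 -0.2977  0.1195] [333.5 260.5]
[350.63496012 289.72150929]
```

View pics/s9.png

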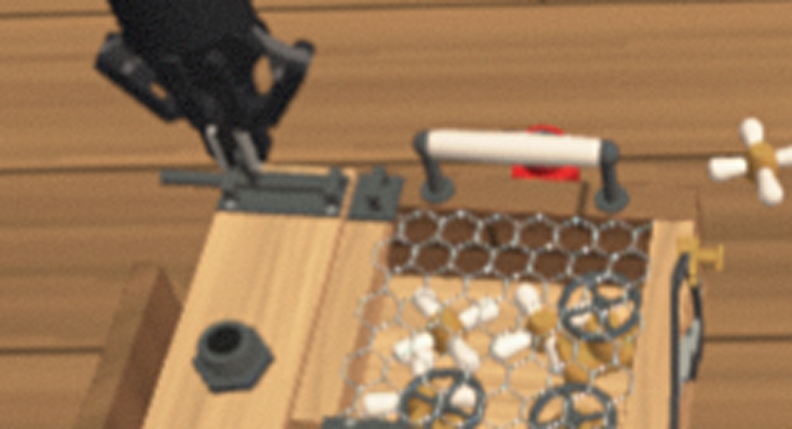

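Call:
apply_moves(
  targets=[-0.2,-2,0,0,0,0,0,0],
)

```text
time_s: 14.12
ee_pos: [0.4842, -0.2923, 0.1595]
tcp_rot: [-0.007, 0.999, -0.05, 0.0]
contact_force: [1.4, 19.0, 14.5]
opening: 0.0106
```

Call:
apply_moves(
  targets=[-0.2,-2,0,0,0,0,0,0],
)

```text
time_s: 14.28
ee_pos: [0.4842, -0.2925, 0.1595]
tcp_rot: [-0.009, 0.999, -0.05, 0.0]
contact_force: [1.4, 24.9, 16.0]
opening: 0.0107
```

Call:
apply_moves(
  targets=[0.9,9,0,0,0,0,0,0],
)

```text
time_s: 14.45
ee_pos: [0.4844, -0.2906, 0.1597]
tcp_rot: [-0.0, 0.999, -0.049, 0.0]
contact_force: [-0.8, 2.1, 5.9]
opening: 0.0103
```

Call:
apply_moves(
  targets=[0,0,0,0,0,0,0,0,0,0,10,0,0,0,20,0,0,15,0,0],
  grip=30,
)

```text
time_s: 14.87
ee_pos: [0.4858, -0.2809, 0.1924]
tcp_rot: [0.003, 0.999, -0.052, 0.003]
contact_force: [1.0, -0.3, 0.9]
opening: 0.0301
```

Call:
apply_moves(
  targets=[0,17,0,0,0,0,0,0,0,0,0,0,0,0,-18,0,0,0,-18,0],
  grip=0,
)

```text
time_s: 15.28
ee_pos: [0.4844, -0.2602, 0.1525]
tcp_rot: [0.001, 0.999, -0.05, 0.001]
contact_force: [-0.2, -0.1, -0.5]
opening: -0.0001
```

Call:
apply_moves(
  targets=[0,0,0,0,0,0,0,0],
)

```text
time_s: 15.45
ee_pos: [0.4825, -0.2591, 0.1505]
tcp_rot: [-0.001, 0.999, -0.05, -0.002]
contact_force: [-0.1, -0.0, 1.0]
opening: -0.0003
```

Run:
```python
from h import *
import pickle
s=get_state(); im=optics.grab_frame('wrist'); cv2.imwrite('pics/w10.png',im[:,:,::-1]); print(s['time_s'],s['ee_pos'],s['tcp_rot'],s['contact_force'],s['opening'])
```

```text
15.45 [ 0.48251583 -0.2591008   0.15051828] [-0.00115562  0.99874786 -0.04998166 -0.00179208] [-0.14069689 -0.01345593  1.01620513] -0.00026548219272955426
```

View pics/w10.png

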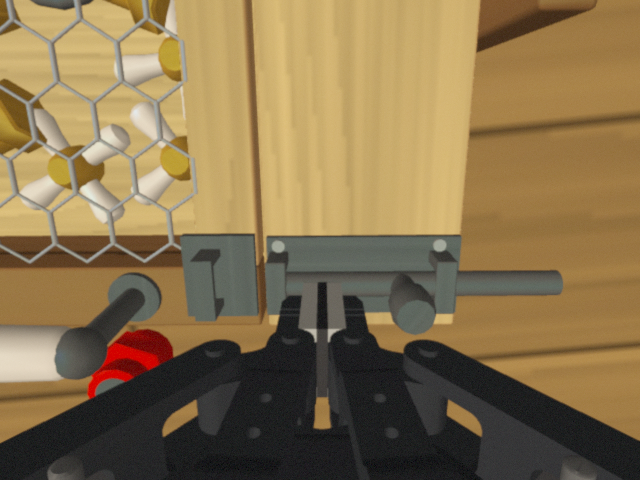

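Call:
apply_moves(
  targets=[0,-6,0,0,0,-5,0,0,0,-3,0,0,0,0,0,0],
)

```text
time_s: 15.83
ee_pos: [0.4843, -0.2723, 0.1533]
tcp_rot: [-0.003, 0.999, -0.051, 0.0]
contact_force: [1.1, 8.3, 5.5]
opening: 0.0
```

Call:
apply_moves(
  targets=[0,-3,0,0,0,0,0,0,0,0,0,0],
)

```text
time_s: 16.08
ee_pos: [0.4843, -0.2726, 0.1533]
tcp_rot: [-0.005, 0.999, -0.05, 0.0]
contact_force: [0.0, 14.6, 7.7]
opening: -0.0001
```

Call:
apply_moves(
  targets=[0,-3,0,0,0,0,0,0,0,0,0,0],
)

```text
time_s: 16.33
ee_pos: [0.4843, -0.273, 0.1533]
tcp_rot: [-0.008, 0.999, -0.05, -0.0]
contact_force: [0.7, 21.3, 11.3]
opening: 0.0002
```

Call:
apply_moves(
  targets=[0,10,0,0,0,0,30,0,0,0,35,0,-5,30,35,0,-5,30,30,0],
)

```text
time_s: 16.75
ee_pos: [0.4749, -0.2156, 0.281]
tcp_rot: [0.001, 0.999, -0.052, 0.002]
contact_force: [1.5, 0.4, -0.5]
opening: -0.0001
```

Call:
apply_moves(
  targets=[0,35,10,0,0,35,0,0,0,35,0,0,0,20,0,0,0,0,0,0],
  grip=50,
)

```text
time_s: 17.17
ee_pos: [0.4745, -0.086, 0.2893]
tcp_rot: [-0.0, 0.999, -0.048, 0.001]
contact_force: [-0.1, 0.0, 1.3]
opening: 0.0497
```

Call:
apply_moves(
  targets=[0,0,0,0,0,0,0,0],
)

```text
time_s: 17.33
ee_pos: [0.4747, -0.0899, 0.2886]
tcp_rot: [0.001, 0.999, -0.05, 0.001]
contact_force: [0.6, 0.5, 0.7]
opening: 0.0502
```

Run:
```python
from h import *
import pickle
s=get_state(); im=optics.grab_frame('wrist'); cv2.imwrite('pics/w11.png',im[:,:,::-1]); pickle.dump(s,open('pics/w11.pkl','wb'));print(s['time_s'],s['ee_pos'],s['tcp_rot'],s['joints'],s['contact_force'],s['opening'])
for n in ['top','scene']: cv2.imwrite(f'pics/{n}11.png',optics.grab_frame(n)[:,:,::-1])
```

```text
17.3333 [ 0.47472629 -0.08987855  0.2885979 ] [ 6.85544512e-04  9.98735229e-01 -5.02698557e-02  6.43236478e-04] [-3.65916900e-01 -2.23453636e-02  1.71057956e+00 -9.10472514e-04
  1.45170998e+00  1.30556900e+00] [0.60849996 0.48083833 0.70679033] 0.050232280143457236
```

View pics/w11.png

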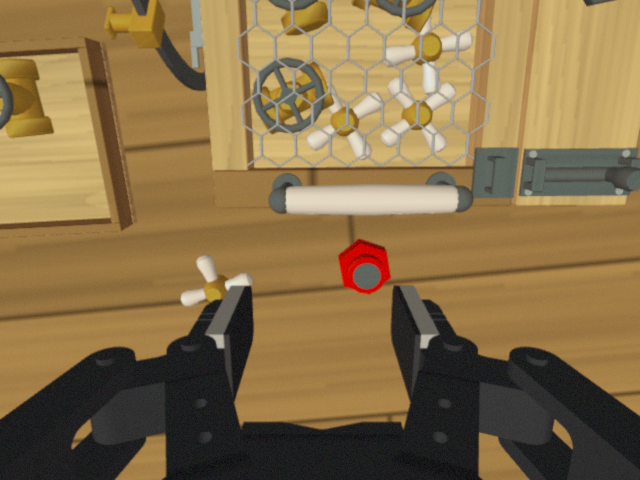

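View pics/scene11.png

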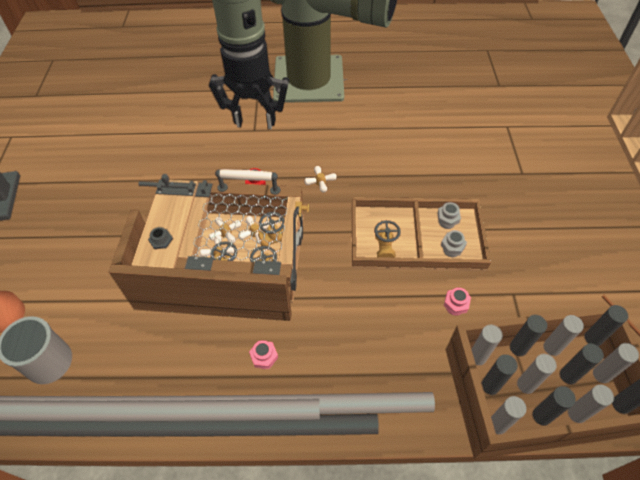

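Run:
```python
from h import *
import pickle
s=pickle.load(open('pics/w11.pkl','rb'))
for uv in [(371,199.5),(282,199.5),(461,199.5)]: print('bar',onz('wrist',*uv,.150,s))
def z(f,b,o,k): 
    a=cv2.imread(f)[b[1]:b[3],b[0]:b[2]]; return cv2.imwrite(o,cv2.resize(a,None,fx=k,fy=k,interpolation=2))
z('pics/w11.png',(90,0,240,110),'pics/w11c.png',5)
z('pics/top11.png',(295,170,355,290),'pics/top11c.png',5)
z('pics/scene11.png',(275,185,325,285),'pics/scene11c.png',6)
```

```text
bar [ 0.48793161 -0.12261599  0.15      ]
bar [ 0.49355146 -0.06700389  0.15      ]
bar [ 0.48224885 -0.17888054  0.15      ]
```

View pics/w11c.png

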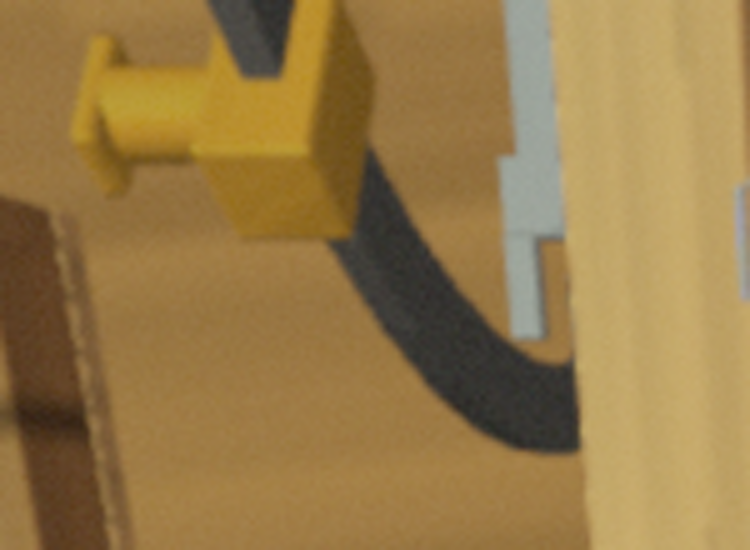

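View pics/top11c.png

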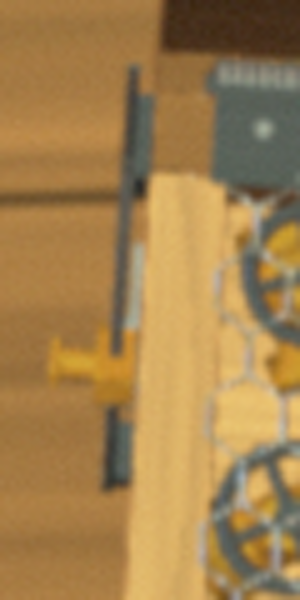

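View pics/scene11c.png

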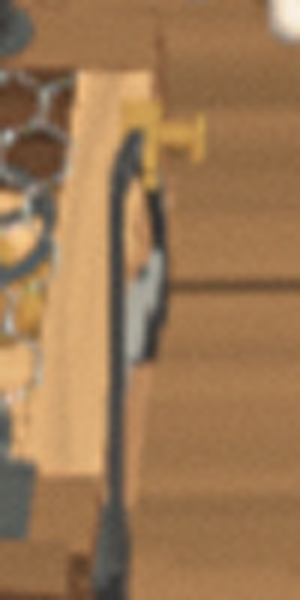

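Run:
```python
from h import *
import pickle
s=pickle.load(open('pics/w11.pkl','rb'));s1=pickle.load(open('pics/w1.pkl','rb'))
psi=np.radians(-5.75); X=np.array([np.cos(psi),np.sin(psi)]);Y=np.array([-X[1],X[0]])
for O in [np.array([.5808,-.1328]),np.array([.5825,-.1321])]:
  for nm,ob in [('knob',[('top',295+55/5,170+360/5),('scene',275+200/6,185+137/6),('wrist',90+98/5,113/5,s),('wrist',20.5,26,s1)]),
              ('knob fix',[('top',295+55/5,170+360/5),('scene',275+200/6,185+137/6)]),
              ('knob wr',[('scene',275+200/6,185+137/6),('wrist',90+98/5,113/5,s),('wrist',20.5,26,s1)])]:
    x,e=tri(ob); c=((x[:2]-O)@X,(x[:2]-O)@Y,x[2]); print(nm,x.round(4),np.round(c,4),np.round(e,4),'ang',np.arctan2(c[2]-.096,.115-c[0]).round(3),'r',np.hypot(c[2]-.096,.115-c[0]).round(4))
```

```text
knob [0.5967 0.0045 0.1794] [0.0021 0.1382 0.1794] [0.0008 0.0007 0.0006 0.0003] ang 0.636 r 0.1404
knob fix [0.5962 0.0045 0.1786] [0.0016 0.1382 0.1786] [0.0006 0.0006] ang 0.63 r 0.1403
knob wr [0.5969 0.0048 0.1794] [0.0023 0.1385 0.1794] [0.0004 0.0006 0.0003] ang 0.637 r 0.1402
knob [0.5967 0.0045 0.1794] [0.0005 0.1373 0.1794] [0.0008 0.0007 0.0006 0.0003] ang 0.629 r 0.1417
knob fix [0.5962 0.0045 0.1786] [-0.      0.1373  0.1786] [0.0006 0.0006] ang 0.623 r 0.1416
knob wr [0.5969 0.0048 0.1794] [0.0007 0.1376 0.1794] [0.0004 0.0006 0.0003] ang 0.63 r 0.1415
```

Call:
apply_moves(
  targets=[3,-8,0,1,3,-8,0,1,3,-8,0,1,3,-9,0,1,0,0,0,1],
)

```text
time_s: 17.9
ee_pos: [0.4868, -0.1245, 0.2878]
tcp_rot: [0.001, 0.977, 0.211, -0.0]
contact_force: [-0.3, -0.4, 0.5]
opening: 0.0503
```

Call:
apply_moves(
  targets=[0,0,0,1,0,0,0,1,0,0,0,1,0,0,0,1,0,0,0,1],
)

```text
time_s: 18.32
ee_pos: [0.4863, -0.1231, 0.2878]
tcp_rot: [-0.0, 0.889, 0.457, -0.0]
contact_force: [0.3, 0.7, -0.5]
opening: 0.0501
```

Call:
apply_moves(
  targets=[0,0,-10,1,0,0,-10,1,0,0,-10,1,0,0,-10,1,0,0,-10,1],
)

```text
time_s: 18.73
ee_pos: [0.4863, -0.1231, 0.2374]
tcp_rot: [-0.0, 0.741, 0.672, -0.0]
contact_force: [0.9, -0.3, -1.0]
opening: 0.05
```

Call:
apply_moves(
  targets=[0,0,0,0,0,0,0,0],
)

```text
time_s: 18.9
ee_pos: [0.4859, -0.1226, 0.2374]
tcp_rot: [-0.001, 0.743, 0.669, -0.0]
contact_force: [0.6, -0.6, 0.4]
opening: 0.05
```

Run:
```python
from h import *
import pickle
s=get_state(); im=optics.grab_frame('wrist'); cv2.imwrite('pics/w12.png',im[:,:,::-1]); pickle.dump(s,open('pics/w12.pkl','wb'));print(s['time_s'],s['ee_pos'],s['tcp_rot'],s['joints'],s['contact_force'],s['opening'])
```

```text
18.9 [ 0.4859268  -0.12258439  0.23736145] [-7.80763568e-04  7.42970167e-01  6.69323949e-01 -4.14463928e-04] [-4.19902312e-01  6.13361744e-02  1.73293996e+00 -1.27518580e-04
  1.34908004e+00 -3.15675508e-01] [ 0.56501783 -0.55191042  0.40993473] 0.049988250348585526
```

View pics/w12.png

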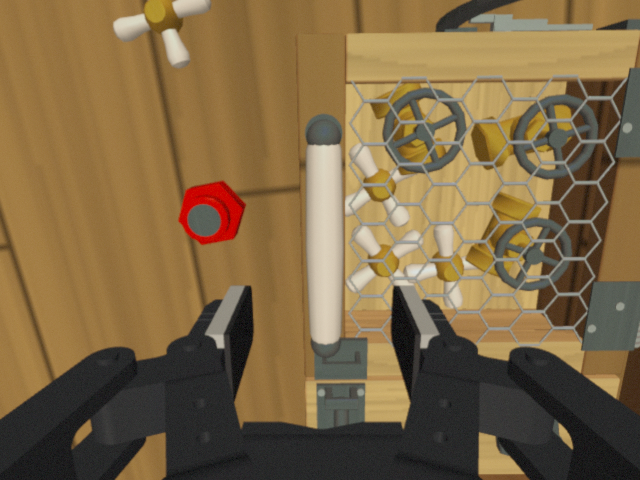

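Call:
apply_moves(
  targets=[1,0,-25,0,0,0,-25,0,0,0,-20,0,0,0,-12,0,0,0,-5,0],
)

```text
time_s: 19.37
ee_pos: [0.4865, -0.1218, 0.1495]
tcp_rot: [-0.001, 0.742, 0.67, -0.001]
contact_force: [-0.3, 1.2, -0.5]
opening: 0.05
```

Call:
apply_moves(
  targets=[0,0,0,0,0,0,0,0],
)

```text
time_s: 19.53
ee_pos: [0.4882, -0.1224, 0.152]
tcp_rot: [0.001, 0.742, 0.67, 0.0]
contact_force: [0.5, -0.9, 0.2]
opening: 0.0498
```

Call:
apply_moves(
  targets=[0,0,0,0,0,0,0,0,0,0,0,0,0,0,0,0,0,0,0,0],
  grip=8,
)

```text
time_s: 19.95
ee_pos: [0.4871, -0.1222, 0.1522]
tcp_rot: [0.0, 0.741, 0.671, -0.001]
contact_force: [-3.8, 0.6, 4.5]
opening: 0.0181
```

Call:
apply_moves(
  targets=[3,-0.3,10.4,0,3.4,-0.3,10.3,0,4,-0.4,10.1,0,4.5,-0.4,9.8,0,0,0,0,0],
)

```text
time_s: 20.37
ee_pos: [0.5011, -0.1235, 0.1933]
tcp_rot: [-0.002, 0.741, 0.671, -0.002]
contact_force: [-9.5, -2.6, -2.2]
opening: 0.0182
```

Run:
```python
from h import *
s=get_state(); im=optics.grab_frame('scene'); cv2.imwrite('pics/s13.png',cv2.resize(im[130:300,90:340,::-1],None,fx=3.2,fy=3.2,interpolation=2))
print(s['ee_pos'],s['contact_force'],s['moment'])
```

```text
[ 0.5011011  -0.12345002  0.19331328] [-9.5331834  -2.57624827 -2.22353562] [-0.34668708  1.44875008  0.1008098 ]
```

View pics/s13.png

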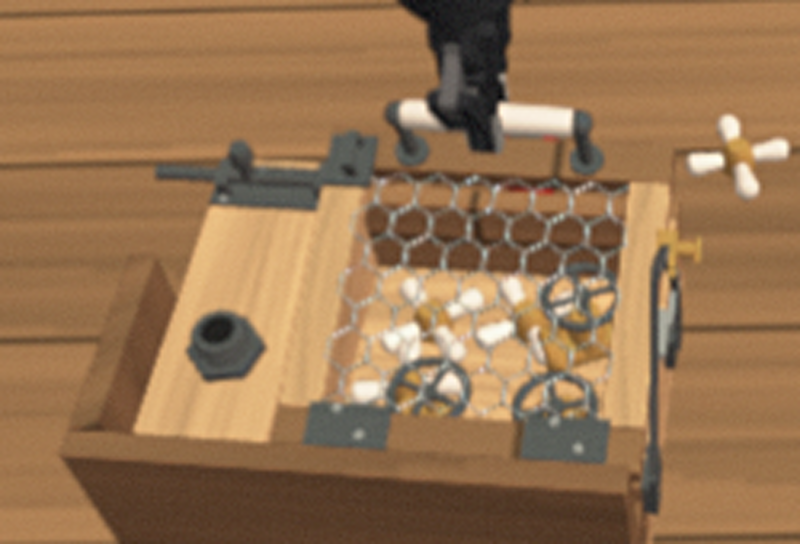

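Call:
apply_moves(
  targets=[5,-0.5,9.7,0,5.4,-0.5,9.3,0,6,-0.6,9.1,0,6.3,-0.6,8.8,0,0,0,0,0],
)

```text
time_s: 20.83
ee_pos: [0.5217, -0.1253, 0.2298]
tcp_rot: [-0.004, 0.741, 0.671, -0.004]
contact_force: [-13.2, -2.0, 0.5]
opening: 0.018
```

Call:
apply_moves(
  targets=[6.8,-0.7,8.5,0,7.2,-0.7,8.1,0,7.6,-0.8,7.7,0,0,0,0,0,0,0,0,0],
)

```text
time_s: 21.25
ee_pos: [0.541, -0.1271, 0.2541]
tcp_rot: [-0.006, 0.742, 0.671, -0.005]
contact_force: [-20.1, -0.0, 7.3]
opening: 0.018
```

Run:
```python
from h import *
import pickle
s=get_state(); im=optics.grab_frame('wrist'); cv2.imwrite('pics/w14.png',im[:,:,::-1]); pickle.dump(s,open('pics/w14.pkl','wb'));print(s['time_s'],s['ee_pos'],s['contact_force'],s['opening'])
for n in ['top','scene']: cv2.imwrite(f'pics/{n}14.png',optics.grab_frame(n)[:,:,::-1])
def z(f,b,o,k): 
    a=cv2.imread(f)[b[1]:b[3],b[0]:b[2]]; return cv2.imwrite(o,cv2.resize(a,None,fx=k,fy=k,interpolation=2))
z('pics/top14.png',(270,150,470,330),'pics/top14c.png',3.3)
z('pics/scene14.png',(180,130,330,300),'pics/scene14c.png',3.5)
```

```text
21.25 [ 0.54097122 -0.12713582  0.25407543] [-20.10230975  -0.03691382   7.26520102] 0.017950857890596087
```

View pics/w14.png

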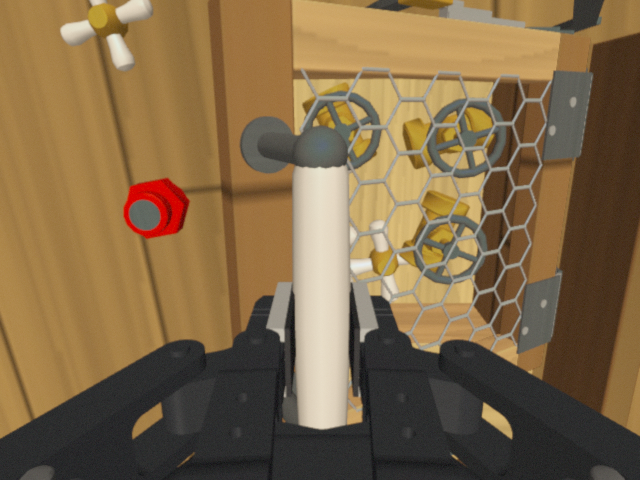

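View pics/top14c.png

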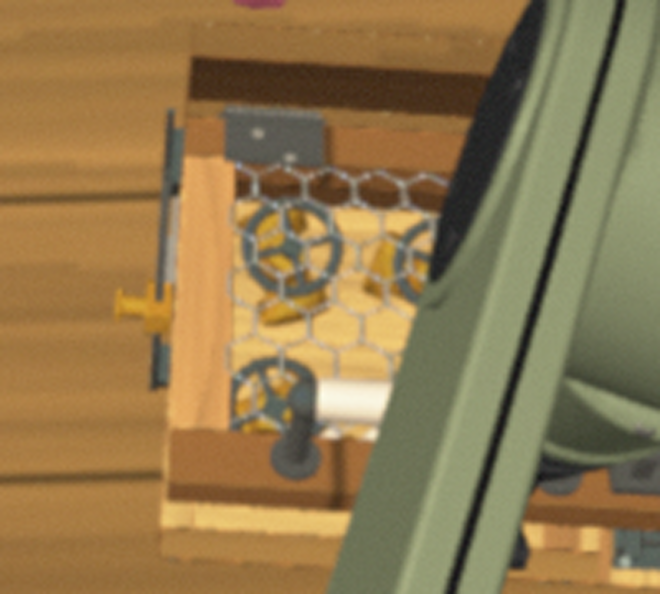

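View pics/scene14c.png

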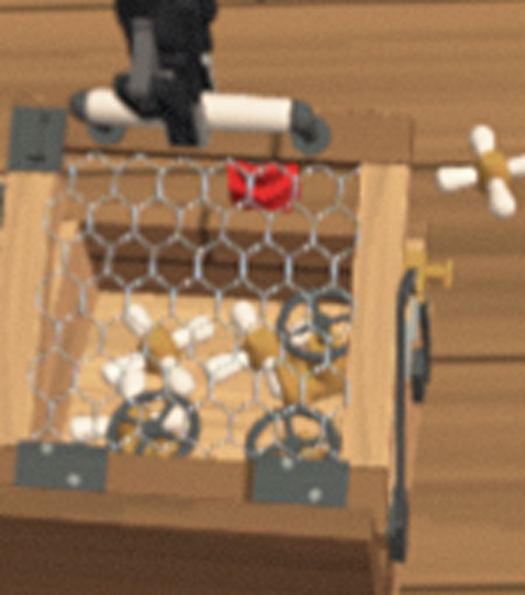

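Run:
```python
from h import *
import pickle
s=pickle.load(open('pics/w14.pkl','rb'))
psi=np.radians(-5.75); X=np.array([np.cos(psi),np.sin(psi)]);Y=np.array([-X[1],X[0]])
O=np.array([.5817,-.1325])
def rep(nm,x,e=0,off=0):
    c=((x[:2]-O)@X,(x[:2]-O)@Y,x[2]); print(nm,np.round(x,4),np.round(c,4),np.round(e,4),'ang',(np.arctan2(c[2]-.096,.115-c[0])-off).round(3),'r',np.hypot(c[2]-.096,.115-c[0]).round(4))
top=lambda u,v:('top',270+u/3.3,150+v/3.3)
sc=lambda u,v:('scene',180+u/3.5,130+v/3.5)
rep('corner',*tri([top(168,497),sc(412,118)]),np.arctan2(.009,.225))
rep('cap',*tri([top(297,390),sc(308,113)]),np.arctan2(.054,.21))
rep('cap+w',*tri([top(297,390),sc(308,113),('wrist',320,147,s)]),np.arctan2(.054,.21))
# gate left rail / front rail joint (inner light/dark boundary) 
rep('joint L',*tri([top(172,428),sc(412,162)]),np.arctan2(.009,.2))
rep('tcp',s['ee_pos'],0,np.arctan2(.054,.21))
# predicted bar left cap & rider/pointer
for a in [.5,.53,.56]:
    p=np.array([.115-(.21*np.cos(a)-.054*np.sin(a)),.056,.096+.21*np.sin(a)+.054*np.cos(a)]); W=np.array([*(O+p[0]*X+p[1]*Y),p[2]])
    q=proj('top',W); r=proj('scene',W); print(a,'top',(q-[270,150])*3.3,'scene',(r-[180,130])*3.5,'wrist',proj('wrist',W,s))
```

```text
corner [ 0.5079 -0.0148  0.2032] [-0.0853  0.1097  0.2032] [0.0003 0.0003] ang 0.452 r 0.2272
cap [ 0.5473 -0.0661  0.2512] [-0.0409  0.0626  0.2512] [0.001 0.001] ang 0.532 r 0.22
cap+w [ 0.5471 -0.0671  0.2511] [-0.0409  0.0616  0.2511] [0.0002 0.002  0.002 ] ang 0.531 r 0.2199
joint L [ 0.5375 -0.016   0.2005] [-0.0557  0.1114  0.2005] [0.0018 0.0018] ang 0.504 r 0.2001
tcp [ 0.541  -0.1271  0.2541] [-0.0411  0.0013  0.2541] 0 ang 0.54 r 0.2221
0.5 top [308.74434687 399.32218032] scene [295.47873124 118.15826069] wrist [312.22256087 156.94038525]
0.53 top [310.66410172 387.00594885] scene [293.25308583 118.41799123] wrist [326.6720643  158.56410235]
0.56 top [312.58666923 374.21501626] scene [290.98282066 119.0651637 ] wrist [342.66672823 160.25856479]
```

Call:
apply_moves(
  targets=[4,-0.4,4.5,0,4,-0.4,4.5,0,0,0,0,0,0,0,0,0],
)

```text
time_s: 21.73
ee_pos: [0.5498, -0.128, 0.2635]
tcp_rot: [-0.005, 0.742, 0.671, -0.004]
contact_force: [-18.1, -1.0, 7.0]
opening: 0.0179
```

```bash
cat > look.py <<'E'
from h import *
import pickle,sys
k=sys.argv[1]
s=get_state(); im=optics.grab_frame('wrist'); cv2.imwrite(f'pics/w{k}.png',im[:,:,::-1]); pickle.dump(s,open(f'pics/w{k}.pkl','wb'));print(s['time_s'],s['ee_pos'],s['contact_force'],s['opening'],s['tcp_rot'])
for n in ['top','scene']: cv2.imwrite(f'pics/{n}{k}.png',optics.grab_frame(n)[:,:,::-1])
def z(f,b,k): 
    a=cv2.imread(f)[b[1]:b[3],b[0]:b[2]]; return cv2.resize(a,None,fx=k,fy=k,interpolation=2)
a=z(f'pics/top{k}.png',(290,170,340,300),4.5); b=z(f'pics/scene{k}.png',(270,180,320,300),4.875); c=z(f'pics/w{k}.png',(360,0,620,60),3)
h=585; o=np.zeros((600,800,3),np.uint8); o[:a.shape[0],:a.shape[1]]=a; o[:b.shape[0],260:260+b.shape[1]]=b
cv2.imwrite(f'pics/m{k}.png',o); cv2.imwrite(f'pics/mw{k}.png',c)
E
python3 look.py 15
```

```text
21.7333 [ 0.54983192 -0.1279792   0.26349975] [-18.09613295  -1.03943742   6.98998339] 0.017941843312216498 [-0.00476254  0.74156831  0.67084626 -0.0043652 ]
```

View pics/m15.png

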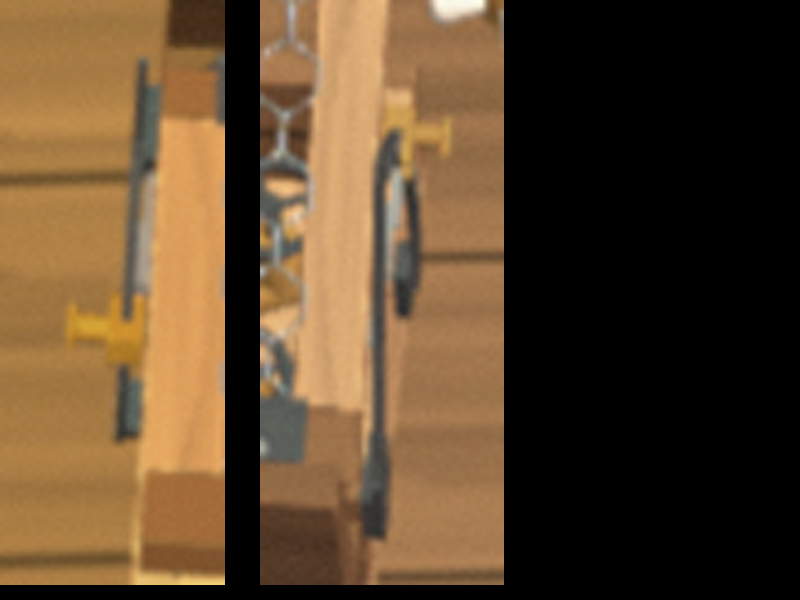

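View pics/w15.png

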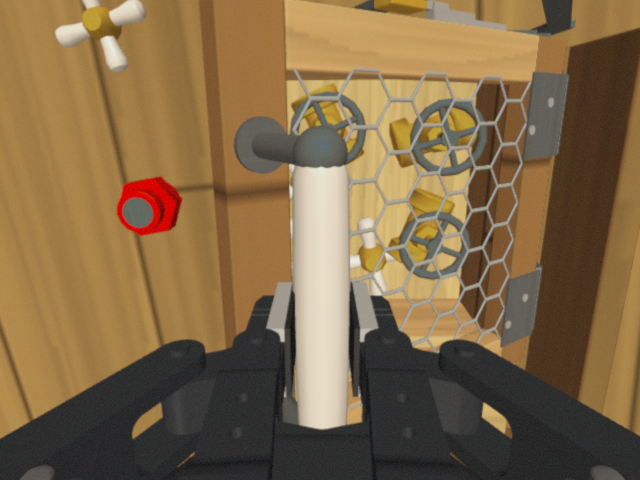

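Run:
```python
import cv2
a=cv2.imread('pics/w15.png')[0:50,350:590]; cv2.imwrite('pics/mw15.png',cv2.resize(a,None,fx=3.3,fy=3.3,interpolation=2))
a=cv2.imread('pics/scene15.png')[190:250,280:320]; cv2.imwrite('pics/ms15.png',cv2.resize(a,None,fx=10,fy=10,interpolation=2))
```

```text
(no output)
```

View pics/mw15.png

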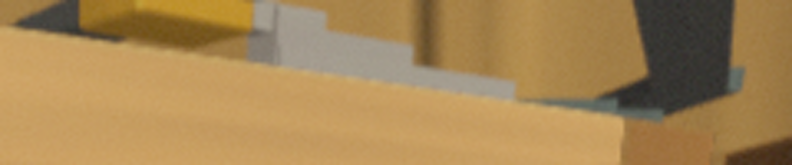

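View pics/ms15.png

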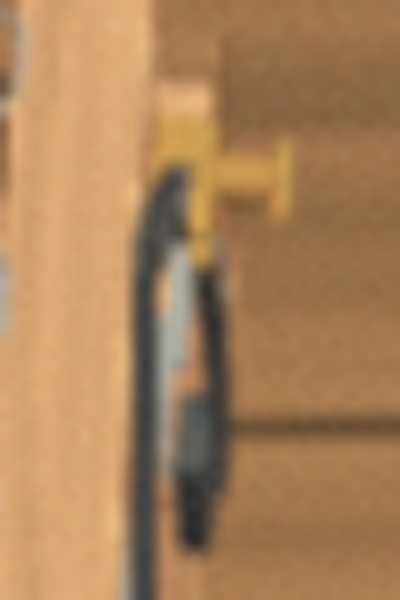

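```bash
cat > pred.py <<'E'
from h import *
import pickle,sys
k=sys.argv[1]
s=pickle.load(open(f'pics/w{k}.pkl','rb'))
psi=np.radians(-5.75); X=np.array([np.cos(psi),np.sin(psi)]);Y=np.array([-X[1],X[0]])
O=np.array([.5817,-.1325])
def W(x,y,z): return np.array([*(O+x*X+y*Y),z])
for a in [.52,.56,.6,.63,.66,.7]:
    t=W(.115-.126*np.cos(a),.114,.096+.126*np.sin(a)); f=lambda u,v,y:W(.115-(u*np.cos(a)-v*np.sin(a)),y,.096+u*np.sin(a)+v*np.cos(a))
    print(a,'tip scene',proj('scene',t).round(1),'wrist',proj('wrist',t,s).round(1),'top',proj('top',t).round(1),'cap w',proj('wrist',f(.21,.054,.056),s).round(1),'GFL w',proj('wrist',f(.225,.009,.11),s).round(1),'sc',proj('scene',f(.225,.009,.11)).round(1),'top',proj('top',f(.225,.009,.11)).round(1))
E
python3 pred.py 15
```

```text
0.52 tip scene [295.5 215.7] wrist [400.4  17.5] top [321.5 242. ] cap w [294.6 155.1] GFL w [201.5  -3.6] sc [296.8 162.9] top [321.1 293.5]
0.56 tip scene [295.2 215.4] wrist [407.4  15.5] top [321.6 239.9] cap w [313. 157.] GFL w [209.4  -9.3] sc [296.3 162.1] top [321.4 289.6]
0.6 tip scene [294.9 215.2] wrist [414.9  13.5] top [321.8 237.7] cap w [333.9 159.1] GFL w [219.3 -15.5] sc [295.8 161.5] top [321.8 285.5]
0.63 tip scene [294.7 215.1] wrist [421.  12.] top [321.9 235.9] cap w [351.3 160.7] GFL w [228.  -20.5] sc [295.4 161.2] top [322.1 282.2]
0.66 tip scene [294.5 215.1] wrist [427.4  10.5] top [322.1 234.1] cap w [370.3 162.3] GFL w [238.1 -25.7] sc [295.  160.9] top [322.4 278.7]
0.7 tip scene [294.2 215.2] wrist [436.5   8.4] top [322.3 231.6] cap w [398.4 164.6] GFL w [253.8 -33.1] sc [294.4 160.7] top [322.8 273.8]
```

Run:
```python
from h import *
import pickle
psi=np.radians(-5.75); X=np.array([np.cos(psi),np.sin(psi)]);Y=np.array([-X[1],X[0]])
O=np.array([.5817,-.1325])
cg=lambda x:np.round([(x[:2]-O)@X,(x[:2]-O)@Y,x[2]],4)
def W(x,y,z): return np.array([*(O+x*X+y*Y),z])
s=pickle.load(open('pics/w11.pkl','rb'));s1=pickle.load(open('pics/w1.pkl','rb'));s15=pickle.load(open('pics/w15.pkl','rb'))
print('tip0 w11',cg(onz('wrist',90+527/5,340/5,.096,s)),'w1',cg(onz('wrist',612/5,380/5,.096,s1)))
print('pred',proj('wrist',W(-.011,.114,.096),s),proj('wrist',W(-.011,.114,.096),s1))
# rider block in w11: nearest inner-front corner etc
for r in [.126,.135,.14,.147]:
  for y in [.112,.118,.126]:
    p=W(.115-r*np.cos(.63),y,.096+r*np.sin(.63)); print(r,y,'w11c',((proj('wrist',p,s)-[90,0])*5).round(0),'mw15',((proj('wrist',p,s15)-[350,0])*3.3).round(0))
for a in [.55,.57,.6,.63]:
    p=[W(.115-r*np.cos(a),.112,.096+r*np.sin(a)) for r in (.126,.115,.1)]; print(a,[((proj('wrist',q,s15)-[350,0])*3.3).round(0) for q in p])
```

```text
tip0 w11 [-0.0126  0.1189  0.096 ] w1 [-0.0117  0.1181  0.096 ]
pred [202.27826167  65.59137657] [128.0797823   77.23142074]
0.126 0.112 w11c [367.  -1.] mw15 [233.  55.]
0.126 0.118 w11c [309.  -1.] mw15 [236.   8.]
0.126 0.126 w11c [231.  -1.] mw15 [240. -56.]
0.135 0.112 w11c [356.  65.] mw15 [188.  47.]
0.135 0.118 w11c [297.  65.] mw15 [191.  -2.]
0.135 0.126 w11c [218.  65.] mw15 [194. -68.]
0.14 0.112 w11c [349. 103.] mw15 [162.  42.]
0.14 0.118 w11c [289. 103.] mw15 [164.  -7.]
0.14 0.126 w11c [210. 103.] mw15 [167. -74.]
0.147 0.112 w11c [340. 157.] mw15 [124.  35.]
0.147 0.118 w11c [279. 157.] mw15 [126. -15.]
0.147 0.126 w11c [199. 157.] mw15 [129. -84.]
0.55 [array([183.,  68.]), array([239.,  76.]), array([310.,  86.])]
0.57 [array([195.,  65.]), array([250.,  73.]), array([320.,  84.])]
0.6 [array([213.,  60.]), array([267.,  69.]), array([335.,  80.])]
0.63 [array([233.,  55.]), array([285.,  65.]), array([352.,  77.])]
```

Run:
```python
import cv2,numpy as np
o=np.zeros((600,800,3),np.uint8)
for i,(f,b) in enumerate([('w12',(320,40,400,100)),('w15',(260,30,340,90)),('w12',(320,330,400,390)),('w15',(200,200,280,260))]):
    a=cv2.imread(f'pics/{f}.png')[b[1]:b[3],b[0]:b[2]]; o[(i//2)*300:(i//2)*300+300,(i%2)*400:(i%2)*400+400]=cv2.resize(a,(400,300),interpolation=2)
cv2.imwrite('pics/cmp.png',o)
```

```text
(no output)
```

View pics/cmp.png

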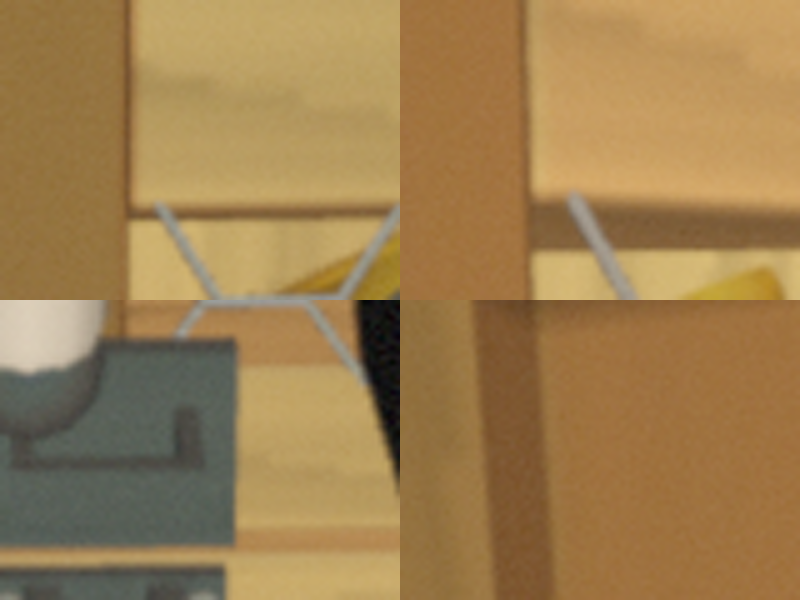

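```bash
cat > ga.py <<'E'
from h import *
import pickle,sys
from scipy.optimize import least_squares
psi=np.radians(-5.75); X=np.array([np.cos(psi),np.sin(psi)]);Y=np.array([-X[1],X[0]])
O=np.array([.5817,-.1325])
def W(x,y,z): return np.array([*(O+x*X+y*Y),z])
def gp(u,v,y,a): return W(.115-(u*np.cos(a)-v*np.sin(a)),y,.096+u*np.sin(a)+v*np.cos(a))
def ang(k,px,u,v):
    s=pickle.load(open(f'pics/w{k}.pkl','rb'))
    r=least_squares(lambda q:proj('wrist',gp(u,v,q[1],q[0]),s)-px,[.55,.05]); return r.x
if __name__=='__main__':
    s=pickle.load(open('pics/w12.pkl','rb')); p=onz('wrist',345.8,81.4,.105,s); x=(p[:2]-O)@X; y=(p[:2]-O)@Y; print('junction',x,y)
    u=.115-x
    print('a from junction',ang(15,(285.6,69),u,.009),' front edge',ang(15,(229,230),.225,.009))
    # self check shut: front edge in w12 at ~ (305, 230)
    s=pickle.load(open('pics/w15.pkl','rb'))
    for a in (.55,.57,.59,.61): print(a,proj('wrist',gp(u,.009,y,a),s))
E
python3 ga.py
```

```text
junction -0.08173232646166884 0.08528075814059737
a from junction [0.56510597 0.08579165]  front edge [0.58061638 0.02497679]
0.55 [281.99242889  70.96848823]
0.57 [286.85153255  70.19063496]
0.59 [292.0750211   69.39411072]
0.61 [297.67768209  68.57882227]
```

Call:
apply_moves(
  targets=[3.2,-0.3,3,0,3.2,-0.3,3,0,2.5,-0.3,2.6,0,0,0,0,0,0,0,0,0],
)

```text
time_s: 22.3
ee_pos: [0.5594, -0.1289, 0.2725]
tcp_rot: [-0.004, 0.742, 0.671, -0.004]
contact_force: [-16.1, 0.4, 8.5]
opening: 0.0175
```

```bash
python3 look.py 16
python3 - <<'E'
import cv2,numpy as np
a=cv2.imread('pics/w16.png')[0:50,350:590]; o=np.zeros((600,800,3),np.uint8)
b=cv2.resize(a,None,fx=3.3,fy=3.3,interpolation=2); o[:b.shape[0],:b.shape[1]]=b
b=cv2.resize(cv2.imread('pics/w16.png')[30:90,260:340],(400,300),interpolation=2); o[200:500,:400]=b
b=cv2.resize(cv2.imread('pics/top16.png')[200:270,295:345],None,fx=5,fy=5,interpolation=2); o[200:550,420:670]=b
cv2.imwrite('pics/c16.png',o)
E
```

```text
22.3 [ 0.55941238 -0.12887052  0.27252706] [-16.14251442   0.37603791   8.47825331] 0.017543197592313473 [-0.00400483  0.74160253  0.67081777 -0.00362789]
```

View pics/c16.png

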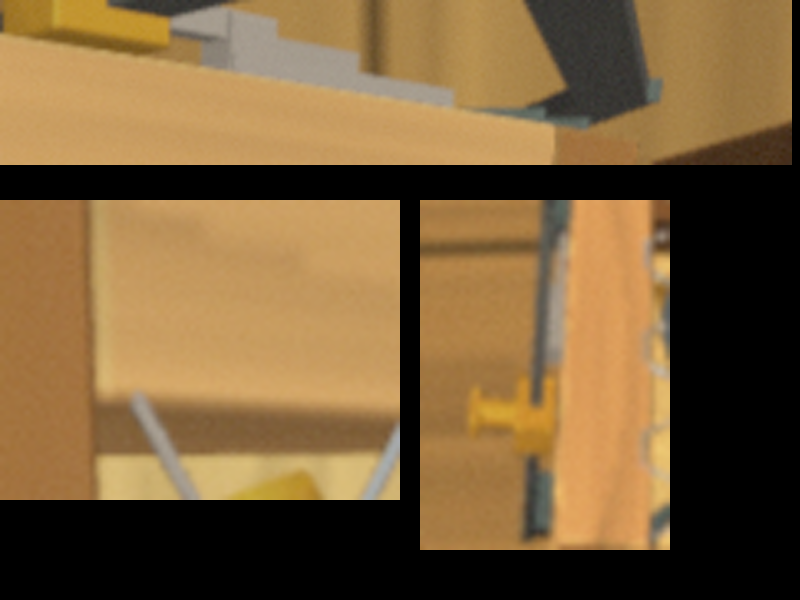

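View pics/w16.png

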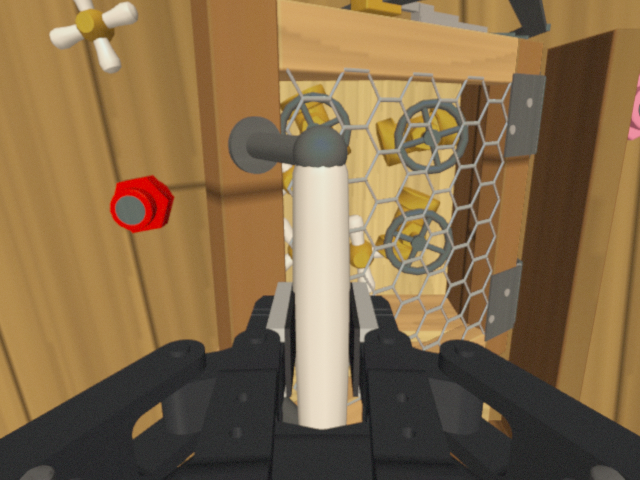

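Run:
```python
from ga import *
u=.115+.0817
print('junction',ang(16,(278.6,69),u,.009))
s=pickle.load(open('pics/w16.pkl','rb')); p=s['ee_pos']; Xc=.115-((p[:2]-O)@X); print('X',Xc)
from scipy.optimize import brentq
print('x-based a',brentq(lambda a:.21*np.cos(a)-.054*np.sin(a)-Xc,.3,.9))
f=lambda q:((q-[350,0])*3.3).round(0)
for a in (.6,.62,.64,.66): print(a,[f(proj('wrist',gp(r,0,.1185,a),s)) for r in (.126,.12,.108)],'rider outer',f(proj('wrist',gp(.14,0,.1185,a),s)))
cv2.imwrite('pics/z16.png',cv2.resize(cv2.imread('pics/w16.png')[0:24,345:445],None,fx=8,fy=8,interpolation=2))
```

```text
junction [0.62458251 0.08583873]
X 0.1375391125471463
x-based a 0.6319872574087778
0.6 [array([137.,  26.]), array([167.,  31.]), array([223.,  41.])] rider outer [64. 13.]
0.62 [array([149.,  22.]), array([178.,  28.]), array([234.,  38.])] rider outer [77.  9.]
0.64 [array([161.,  19.]), array([190.,  25.]), array([245.,  36.])] rider outer [90.  4.]
0.66 [array([174.,  15.]), array([202.,  22.]), array([256.,  33.])] rider outer [104.   0.]
```

View pics/z16.png

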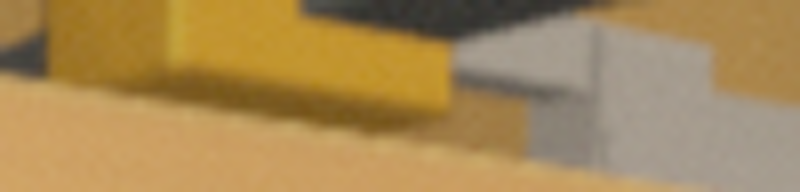

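Call:
apply_moves(
  targets=[3.3,-0.3,2.8,0,0,0,0,0,0,0,0,0],
)

```text
time_s: 22.7
ee_pos: [0.5622, -0.1291, 0.2748]
tcp_rot: [-0.005, 0.742, 0.671, -0.004]
contact_force: [-16.7, -0.9, 6.2]
opening: 0.0179
```

```bash
cat > zz.py <<'E'
import sys,cv2,numpy as np
k=sys.argv[1]; w=cv2.imread(f'pics/w{k}.png'); o=np.zeros((600,800,3),np.uint8)
b=cv2.resize(w[0:24,345:445],None,fx=8,fy=8,interpolation=2); o[:192]=b
b=cv2.resize(w[30:90,250:330],(400,300),interpolation=2); o[200:500,:400]=b
b=cv2.resize(cv2.imread(f'pics/scene{k}.png')[190:240,275:315],None,fx=7,fy=7,interpolation=2); o[200:550,420:700]=b
cv2.imwrite(f'pics/z{k}.png',o)
E
python3 look.py 17; python3 zz.py 17
```

```text
22.7 [ 0.56217805 -0.12912086  0.27483962] [-16.73957821  -0.94071401   6.19293879] 0.017852301539975284 [-0.00461638  0.74159735  0.67081651 -0.00415551]
```

View pics/z17.png

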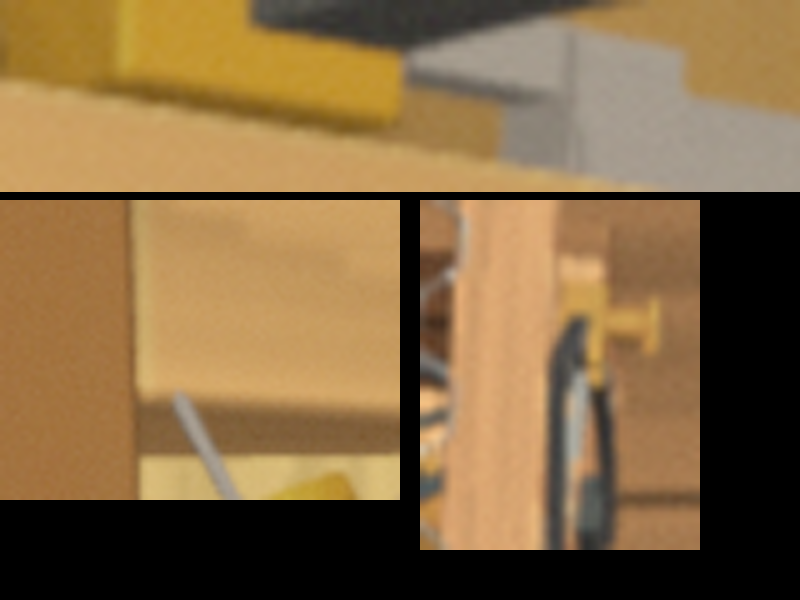

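Run:
```python
from ga import *
s=pickle.load(open('pics/w11.pkl','rb')); cg=lambda x:np.round([(x[:2]-O)@X,(x[:2]-O)@Y],4)
for z in (.096,.1): print(z,'tip',cg(onz('wrist',90+527/5,340/5,z,s)),'base',cg(onz('wrist',90+530/5,235/5,z,s)),'step2',cg(onz('wrist',90+503/5,157/5,z,s)))
print('junction',ang(17,(277.6,69),.1967,.009))
s=pickle.load(open('pics/w17.pkl','rb')); p=s['ee_pos']; Xc=.115-((p[:2]-O)@X)
from scipy.optimize import brentq
print('x-based a',brentq(lambda a:.21*np.cos(a)-.054*np.sin(a)-Xc,.3,.9))
for k in (16,17):
  s=pickle.load(open(f'pics/w{k}.pkl','rb'))
  for a in (.60,.62,.64,.66,.68): print(k,a,[((proj('wrist',gp(r,h,.1185,a),s)-[345,0])*8).round(0) for r,h in ((.126,0),(.126,.004),(.106,0),(.106,.004))])
```

```text
0.096 tip [-0.0126  0.1189] base [0.001  0.1174] step2 [0.0109 0.1203]
0.1 tip [-0.013   0.1178] base [0.0005 0.1163] step2 [0.0102 0.1192]
junction [0.64365406 0.08581602]
x-based a 0.6484424413083615
16 0.6 [array([372.,  62.]), array([417.,  49.]), array([604., 103.]), array([651.,  92.])]
16 0.62 [array([401.,  54.]), array([448.,  41.]), array([629.,  97.]), array([677.,  85.])]
16 0.64 [array([431.,  46.]), array([480.,  32.]), array([655.,  91.]), array([705.,  79.])]
16 0.66 [array([462.,  37.]), array([514.,  24.]), array([681.,  85.]), array([733.,  73.])]
16 0.68 [array([495.,  29.]), array([548.,  16.]), array([709.,  79.]), array([762.,  67.])]
17 0.6 [array([324.,  71.]), array([368.,  59.]), array([556., 112.]), array([602., 100.])]
17 0.62 [array([352.,  63.]), array([398.,  51.]), array([581., 106.]), array([628.,  94.])]
17 0.64 [array([381.,  55.]), array([430.,  42.]), array([606., 100.]), array([655.,  88.])]
17 0.66 [array([412.,  47.]), array([462.,  34.]), array([632.,  94.]), array([682.,  82.])]
17 0.68 [array([444.,  39.]), array([496.,  26.]), array([659.,  87.]), array([711.,  76.])]
```

Call:
apply_moves(
  targets=[2.5,-0.2,2,0,2.5,-0.3,2,0,0,0,0,0,0,0,0,0],
)

```text
time_s: 23.18
ee_pos: [0.5674, -0.1296, 0.2792]
tcp_rot: [-0.004, 0.742, 0.671, -0.004]
contact_force: [-15.9, 0.3, 7.4]
opening: 0.0177
```

```bash
python3 look.py 18; python3 zz.py 18
```

```text
23.1833 [ 0.56744451 -0.12962494  0.27922683] [-15.93053494   0.2704413    7.38709549] 0.017708889934042415 [-0.00428952  0.74162652  0.67078832 -0.00383936]
```

View pics/z18.png

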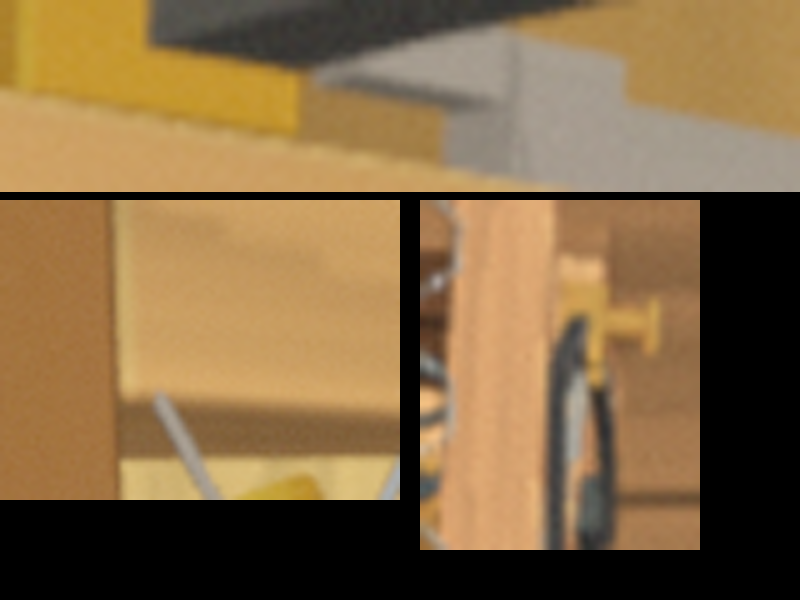

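Run:
```python
import ga
from ga import *
from scipy.optimize import brentq
for Ox in (.5808,.5817,.5825):
    ga.O=np.array([Ox,-.1325])
    s=pickle.load(open('pics/w12.pkl','rb')); p=onz('wrist',345.8,81.4,.105,s); u=.115-(p[:2]-ga.O)@X
    print(Ox,u,[ang(k,px,u,.009)[0].round(4) for k,px in [(15,(285.6,69)),(16,(278.6,69)),(17,(277.6,69)),(18,(250+118/5,69))]])
for k in (15,16,17,18):
  s=pickle.load(open(f'pics/w{k}.pkl','rb')); p=s['ee_pos']; Xc=.115-((p[:2]-np.array([.5817,-.1325]))@X)
  print(k,'x-based a',brentq(lambda a:.21*np.cos(a)-.054*np.sin(a)-Xc,.3,.9))
# wrist-only rider: w1 & w11 baseline
s=pickle.load(open('pics/w11.pkl','rb'));s1=pickle.load(open('pics/w1.pkl','rb'))
x,e=tri([('wrist',90+98/5,113/5,s),('wrist',20.5,26,s1)]); print(x,e)
```

```text
0.5808 0.19583792467165584 [np.float64(0.5661), np.float64(0.6259), np.float64(0.645), np.float64(0.6748)]
0.5817 0.19673339633808165 [np.float64(0.5651), np.float64(0.6249), np.float64(0.6439), np.float64(0.6736)]
0.5825 0.1975293711526824 [np.float64(0.5643), np.float64(0.6239), np.float64(0.6429), np.float64(0.6726)]
15 x-based a 0.5731343050246319
16 x-based a 0.6319872574087778
17 x-based a 0.6484424413083615
18 x-based a 0.6792162622485453
[0.59593017 0.00308776 0.18080864] [np.float64(5.332937496799414e-05), np.float64(5.332937496792055e-05)]
```

Call:
apply_moves(
  targets=[-2.5,0.2,-2,0,-2.5,0.3,-2,0,-2.3,0.2,-1.8,0,0,0,0,0,0,0,0,0],
)

```text
time_s: 23.75
ee_pos: [0.5613, -0.1291, 0.2744]
tcp_rot: [-0.003, 0.742, 0.671, -0.003]
contact_force: [-14.8, 0.8, 8.0]
opening: 0.0181
```

```bash
python3 look.py 19; python3 zz.py 19
```

```text
23.75 [ 0.56129284 -0.12907861  0.27439055] [-14.81669454   0.83368474   8.040857  ] 0.01809621280399118 [-0.00262005  0.74160908  0.67082236 -0.0025424 ]
```

View pics/z19.png

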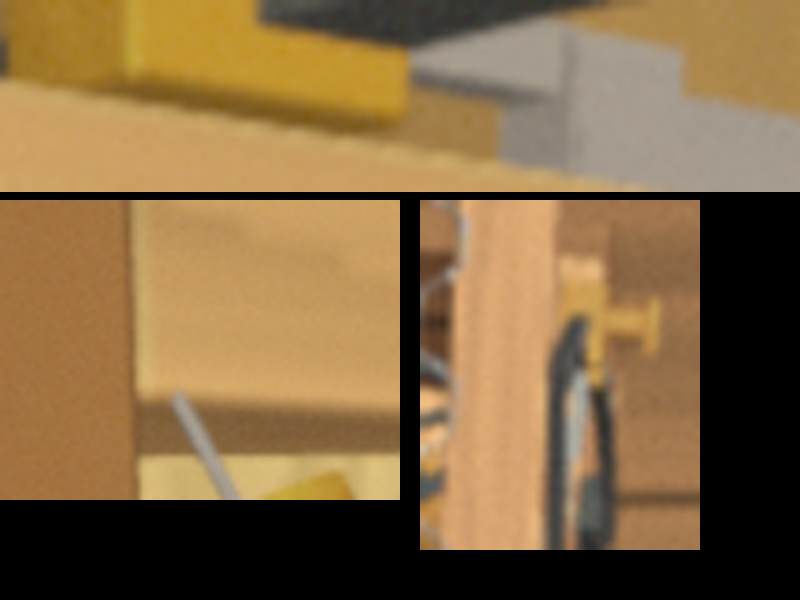

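View pics/top19.png

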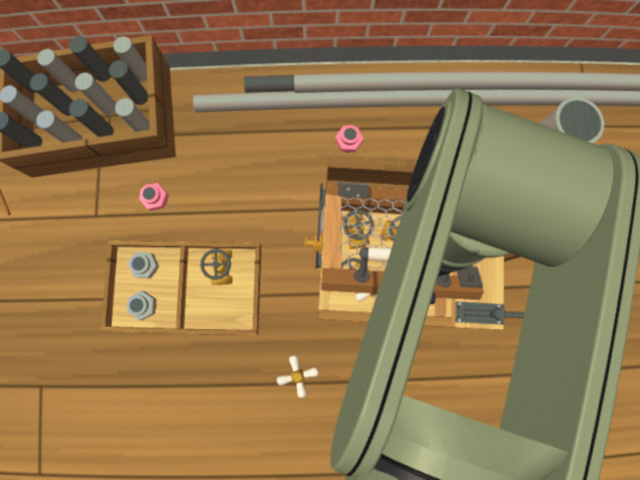

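Call:
apply_moves(
  targets=[-1.2,0.1,-0.9,0,0,0,0,0,0,0,0,0,0,0,0,0],
)

```text
time_s: 24.23
ee_pos: [0.5604, -0.129, 0.2737]
tcp_rot: [-0.002, 0.742, 0.671, -0.002]
contact_force: [-14.6, 0.9, 8.5]
opening: 0.0178
```

```bash
python3 look.py 20; python3 zz.py 20
```

```text
24.2333 [ 0.5604492  -0.1290004   0.27370958] [-14.63873522   0.89998258   8.46942289] 0.017757881662742635 [-0.00231018  0.74161328  0.67081982 -0.00227498]
```

View pics/z20.png

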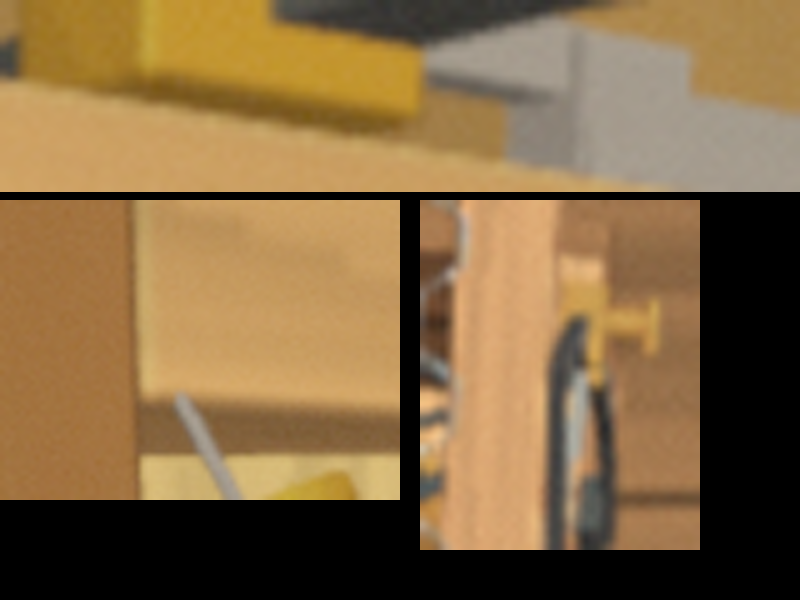

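Call:
apply_moves(
  targets=[0,0,0,0,0,0,0,0,0,0,0,0,0,0,0,0,0,0,0,0],
)

```text
time_s: 24.8
ee_pos: [0.5604, -0.129, 0.2737]
tcp_rot: [-0.002, 0.742, 0.671, -0.002]
contact_force: [-14.9, 0.6, 9.8]
opening: 0.0177
```

```bash
python3 look.py 21
python3 - <<'E'
from ga import *
print(ang(20,(277.8,69),.1967,.009))
from station import workorder
print(workorder.job_done())
E
```

```text
24.8 [ 0.56044804 -0.12896843  0.27369819] [-14.93134704   0.64886365   9.75212565] 0.017735233830812342 [-0.00233638  0.74158125  0.67085504 -0.0023059 ]
[0.6325351 0.0857867]
the job is handed in; nothing more can be done
None
```

I carried out the whole job in the order you asked and handed it in at about 25 s, with the gripper still holding the gate open at the rider mark.

- **Union:** The galvanized union stands upright in the free near half of the compartment that already had a union. The wrist and top pictures show both upright there. I touched neither the pink and red look-alikes nor the other fittings.
- **Bolt:** The bolt is drawn back to a hard stop. I pushed it there three times, the last two with up to about 25 N and 21 N, and it would not go further.
- **Gate:** I raised the gate by its pull, going briefly about 0.04 rad past the mark to compare the pointer with the rider, then came back down. The arm's position gives about 0.638 rad and the wrist camera about 0.633 rad. The rider measures about 0.633 rad, with single estimates from 0.623 to 0.637. The pose did not move over the last half second, and the force on the tool was about 18 N.

**Checks that disagreed or fell short:**
- **Bolt travel:** I measured about 33 mm, not the stated 36 mm. I took the hard stop as fully drawn.
- **Gate height:** The arm's height alone gave a higher gate angle, about 0.04 rad more when I compared them partway up. I put this down to the bar rolling between the pads and relied on the horizontal position and the camera.
- **Pointer and nib:** The strap and the nib partly hide the pointer's tip in every view. The match therefore rests on these measurements and the pointer's visible length beside the nib. I estimate it is good to about 0.01 rad.

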